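# Unbar the test box and slide its cover open

### The job

Open the barred test box: lift the round locking bar straight up out of its two U brackets, keeping it level so that both ends come clear together, and set it down gently, neither dropped nor pressed, in the middle of the two slots of the empty parking stand, whose height you must feel for. Then pull the cover by its handle until it is fully open, and let go. Do not bump the strip lamp over the bar, and leave the brass weight and the bearing ring that lie on the box where they are.

Things in the scene. Friction and masses are not known exactly. Their poses are not given: they have to be found in the camera images.
- bar_mid (a point): Middle of the locking bar, on its axis: a plain round steel tube, 22 mm in diameter, 332 mm long with its 30 mm end caps (6 mm thick); y along the bar. 0.55 to 0.75 kg. Ballast fixed inside puts its balance point up to 65 mm from the middle, towards either end: it cannot be seen, only felt. Gripped elsewhere the bar strains to swing down in the fingers.
- bar_a (a point): Point on the bar's axis 160 mm from its middle, along the bar's +y, at the inner face of that end cap. If the balance point lies towards this end, this end hangs back when the bar is raised a few mm, and its weight is felt as a moment at the wrist.
- bar_b (a point): Point on the bar's axis 160 mm from its middle, along the bar's -y, at the inner face of that end cap. If the balance point lies towards this end, this end hangs back when the bar is raised.
- brackets (a point): Midway between the test box's two U brackets, where the seated bar's axis lies, 120 mm above the table. y along the seated bar, x away from the robot, z up. Brackets centred at y = -140 and +140 mm, 12 mm thick; slots 27 mm wide, open-topped; arms end 22 mm above the seated axis: the bar is clear once raised 33 mm. Box 260 x 360 mm, its top 60 mm high.
- lamp: White strip lamp over the bar, fixed to the test box; axes as the brackets point, origin on the table below it. It covers x = 12 to 46 mm (behind the bar's axis), y = -230 to 230 mm, 288 to 314 mm above the table: a hand straight down over the bar runs into it, one leaning back towards the robot by 30 to 45 degrees passes. Posts 16 mm thick at y = -215 and 215, x = 29 mm.
- handle (a point): Middle of the handle of the cover: a round steel rod of 12 mm diameter along y, free over 98 mm between its legs, its axis 108 mm above the table and 39 mm above the cover. With the cover shut it is 80 mm nearer the robot than the seated bar. Axes as for the brackets point.
- cover (a joint): How far the cover has slid towards the robot (-x of the brackets point), in m: 0 shut, 0.06 fully open, at its end stop. Slides stiffly (about 3 N) and stays where it is left. Its two upright ears (y = -105 and 105 mm, 10 mm wide, up to 130 mm above the table) stand 4 mm behind the seated bar, which keeps it from sliding.
- stand_mid (a point): Point on the table right below the middle of the parking stand's two U rests; y along the parked bar (either way round will do). Slots 30 mm wide, open-topped, centred at y = -80 and 80 mm, 12 mm thick; arms end 21 mm above the slots' floors. Base 90 x 220 x 8 mm. Left or right of the box; a blue bin stands on the other side.
- stand: The same parking stand. Its rests stand on stems clamped at any height, both alike: the parked bar's axis lies somewhere from 85 to 135 mm above the table. This height is not measured: feel for it, or look. The bar weighs on the rests, and they do not give.
- bearing_mid (a point): Bystander to leave alone: steel bearing ring, 40 mm across, 12 mm high, lying flat on the top of the test box at its near left corner. Point at its centre.
- weight_mid (a point): Bystander to leave alone: brass cylinder, 36 mm across, 30 mm tall, standing on the top of the test box at its near right corner. Point at its centre.

How it is judged:
By the outcome, as a careful person would: the job done as asked, in the order asked, and still so for the second after the job is handed in, with the robot touching nothing.
It also fails if it takes over 64 s, if anything falls off the work surface, if the arm or the gripper's body presses on something with over 40 N, if the wrist force passes 120 N, or if a joint passes its speed limit or range.

### The arm

A 7-joint arm with a two-finger parallel gripper is mounted at the origin on the work surface. World frame = base frame: x ahead of the robot, y to its left, z up, the work surface at z = 0. Lengths are in m, angles in rad, forces in N, time in s.
With the tool pointing down it reaches from about 0.4 to 0.925 m from the base axis. Payload 4.1 kg.
Tool frame: the origin (TCP) lies midway between the tips of the shut fingers; the grasp point (between the pads) lies 19 mm behind it; y points along the fingers, z is the direction in which the jaws open and shut, and the axes are right-handed (so a half turn about y gives the same grasp; the last joint's range is limited). The gripper opens to 85 mm and grips with 20 to 120 N. Pads are 22 mm wide; open, the fingers measure 114 mm over their backs; the gripper's body (76 mm by 85 mm) begins 54 mm behind the grasp point. The pads swing forward as they close: fully open they stand 13 mm farther back than shut.
Start: joints at [1.032, 0.398, 0.045, 1.537, -0.019, 1.207, -0.051], TCP at [0.277, -0.588, 0.231] pointing down, gripper open.
Joint ranges: [-2.82, 2.82], [-0.49, 2.23], [-1.37, 1.46], [0, 2.46], [-1.36, 4.5], [0.23, 2], [-2.94, 2.94]. Speed limits (rad/s): [2.57, 2.57, 3.14, 3.14, 3.14, 3.14, 3.14].

### API

Orientations are given as a unit quaternion [w, x, y, z].
In Python, from station import arm gives the robot as it stands.
- The arm moves only by the tool play_rows, never from a script. Its argument "increments" is a list of rows, each a list of 3 entries, a list of its own where there are three numbers: the turn, a rotation vector about the tool's x, y, z in rad, then the shift along the tool's x, y, z in mm, then the gripper command: -1 is shut, 1 is fully open, values between are in proportion. In form: [[[ax, ay, az], [tx, ty, tz], hand], ...]. A call has 1 to 5 rows; each row is the pose to reach, as a shift and turn from the pose measured when the call began, along the tool's axes at that moment; what a row does not reach only later rows make up. A row lasts 1/10 s, in which the tool goes at most 50 mm and 8.59 degrees, less where a joint would pass 70% of its speed; a pose out of reach is approached as far as the arm can. A call with a gripper value outside its range is refused whole. The fingers move at their own pace and stop on an object; "grip_force" is the grip in N (left out, the last holds). Time passes only in rows, so rows that repeat a pose let the fingers close. It gives the time, the measured TCP pose, the force and the opening at its end, in the units of the state.
- arm.sense(): the state, without advancing time (a new reading comes with each control period).
- arm.camera(name): name is "side" or "top" or "wrist"; returns (picture, depth): 384x512x3 uint8, blue, green, red; 384x512 float32, m along the optical axis (not along the pixel's ray), 0 where there is no reading.
- arm.camera_params(name): a dict with "fx", "fy", "cx", "cy" (pixels), "camera_from_world" (4x4, takes a point from world to camera coordinates); the wrist camera has in their place "mount" (4x4, takes a point from camera to tool coordinates, whose origin is the TCP and whose axes are the tool frame's). Camera axes: x right, y up, looking along -z (the intrinsics and any distortion apply to the point x, -y, -z); pixel columns grow to the right and rows downward; lengths in m; the calibration is good to about 2 mm. The wrist camera is an equidistant fisheye: a pixel r from the principal point sees the ray r / f radians off the axis. A picture is of the moment at which its call begins: read the wrist's pose just before it. camera_params takes no time and is no camera call.
- arm.close_job(): hands the job in, once; it reports no verdict.
The state is a dict: "clock": time; "joints": joint angles; "joint_vel": joint speeds; "effort": joint torques, N m; "tcp_pos": TCP position; "eef_rot": TCP orientation; "ft_force": force on the tool from outside, world axes, zero at the start; "wrist_torque": the same for the moment, N m; "finger_gap": finger opening in m.
Only numpy, scipy, OpenCV 4.12 (cv2) and the standard library are available. Lean on these libraries where they do the work, as an engineer would, in place of code of your own. Each camera call takes 0.05 s, during which the arm holds its last target.

## Working session

There is one attempt and no reset: what is moved stays moved. The work goes in short steps, Python scripts to look and compute and a tool call to move; the robot and the scene stay as the last step left them, time stands still between calls to the robot, and variables do not carry over. Pictures are saved under pics/ and viewed, and the job is handed in when it is done.

Besides the shell and the picture viewer there is one more tool, called after "Call:" in YAML: its name, and indented under it one key for each argument. play_rows: Moves the arm, as the interface text tells. Its arguments: {"type":"object","properties":{"increments":{"type":"array","items":{"type":"array"}},"grip_force":{"type":"number"}},"required":["increments"]}

```bash
mkdir -p pics; ls; python3 - <<'E'
from station import arm
import cv2,numpy as np
s=arm.sense()
for k,v in s.items(): print(k,np.round(v,4))
np.set_printoptions(suppress=True,precision=4)
for n in("side","top"):
    im,d=arm.camera(n); cv2.imwrite(f"pics/{n}0.png",im); np.save(f"pics/{n}0.npy",d)
    print(n,arm.camera_params(n))
print(arm.camera_params("wrist"))
E
```

```text
pics
clock 0.0
joints [ 1.032   0.3992  0.045   1.5379 -0.0187  1.2069 -0.0507]
joint_vel [ 0.0006 -0.0004  0.0011 -0.0013 -0.0002 -0.0002 -0.0008]
effort [-3.00000e-04 -4.75126e+01  1.36490e+00 -2.54219e+01  1.16000e-02
  9.30000e-03 -0.00000e+00]
tcp_pos [ 0.2765 -0.5875  0.2303]
eef_rot [ 0.1541 -0.1545  0.6907 -0.6894]
ft_force [ 0.0522  0.0056 -0.2134]
wrist_torque [ 0.0016  0.0159 -0.0159]
finger_gap 0.0855
side {'fx': 453.6277213886142, 'fy': 453.6277213886142, 'cx': 255.61351431503232, 'cy': 192.96013163877876, 'camera_from_world': array([[-0.9994, -0.0334, -0.0047,  0.5284],
       [ 0.0156, -0.5821,  0.813 , -0.084 ],
       [-0.0299,  0.8124,  0.5823, -1.1189],
       [ 0.    ,  0.    ,  0.    ,  1.    ]])}
top {'fx': 413.51344177676435, 'fy': 413.51344177676435, 'cx': 255.68929848368387, 'cy': 193.75412214124688, 'camera_from_world': array([[-0.0366, -0.9993, -0.0053,  0.0023],
       [ 0.9719, -0.0368,  0.2325, -0.5556],
       [-0.2326,  0.0034,  0.9726, -1.0348],
       [ 0.    ,  0.    ,  0.    ,  1.    ]])}
{'fx': 297.3186396354542, 'fy': 297.3186396354542, 'cx': 254.97668965515695, 'cy': 195.9623698128903, 'mount': array([[ 0.    , -0.9558, -0.294 , -0.0763],
       [-0.0005,  0.294 , -0.9558, -0.1438],
       [ 1.    ,  0.0001, -0.0004,  0.    ],
       [ 0.    ,  0.    ,  0.    ,  1.    ]])}
```

View pics/side0.png

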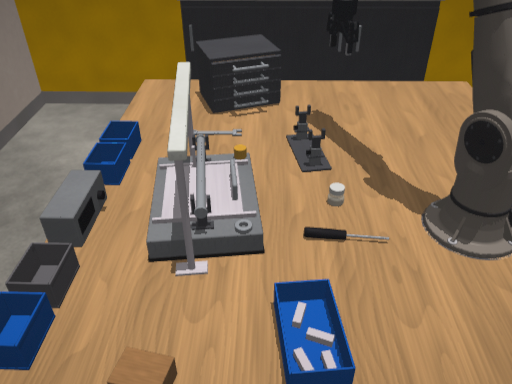

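View pics/top0.png

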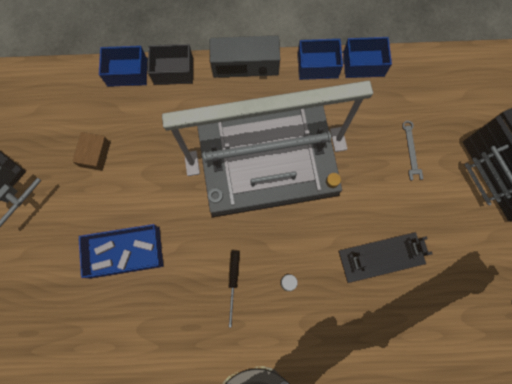

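```bash
cat > h.py <<'E'
import numpy as np,cv2
from station import arm
np.set_printoptions(suppress=True,precision=4)
def ray(n,u,v):
    p=arm.camera_params(n);T=np.linalg.inv(p["camera_from_world"])
    d=T[:3,:3]@np.array([(u-p["cx"])/p["fx"],-(v-p["cy"])/p["fy"],-1.]);return T[:3,3],d
def onz(n,u,v,z):
    o,d=ray(n,u,v);return o+d*(z-o[2])/d[2]
def dep(n,u,v,D):
    o,d=ray(n,u,v);return o+d*D[int(round(v)),int(round(u))]
def proj(n,P):
    p=arm.camera_params(n);c=p["camera_from_world"]@np.append(P,1)
    return p["cx"]+p["fx"]*c[0]/-c[2],p["cy"]-p["fy"]*c[1]/-c[2]
E
python3 - <<'E'
import cv2
t=cv2.imread("pics/top0.png");s=cv2.imread("pics/side0.png")
cv2.imwrite("pics/tbox.png",cv2.resize(t[75:220,160:380],None,fx=3.6,fy=3.6,interpolation=cv2.INTER_CUBIC))
cv2.imwrite("pics/tstand.png",cv2.resize(t[220:295,325:445],None,fx=6.5,fy=6.5,interpolation=cv2.INTER_CUBIC))
cv2.imwrite("pics/sstand.png",cv2.resize(s[95:180,275:345],None,fx=7,fy=7,interpolation=cv2.INTER_CUBIC))
cv2.imwrite("pics/sbox.png",cv2.resize(s[60:280,140:275],None,fx=2.7,fy=2.7,interpolation=cv2.INTER_CUBIC))
E
```

```text
(no output)
```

View pics/tbox.png

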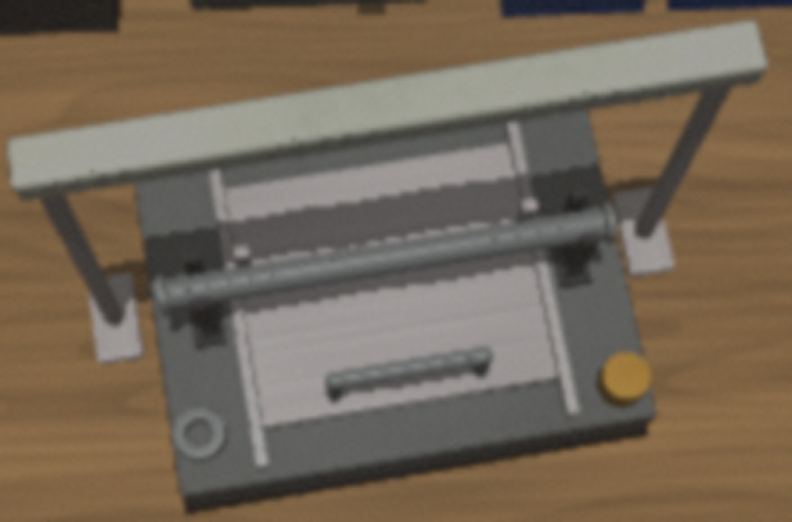

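View pics/tstand.png

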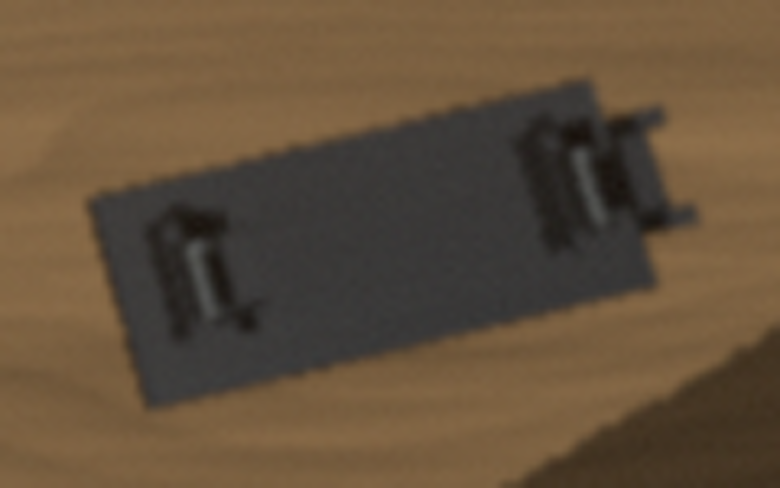

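View pics/sstand.png

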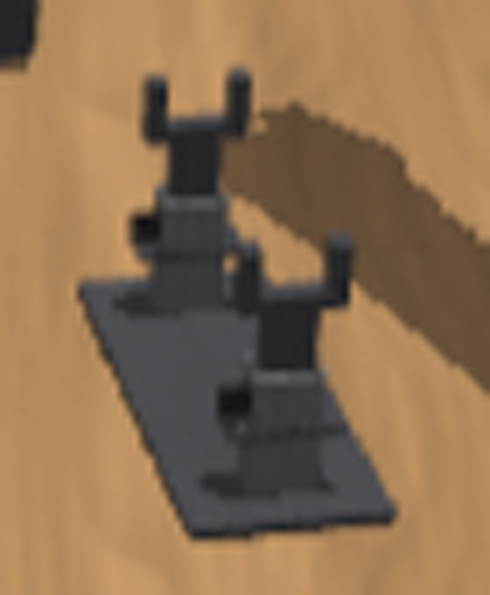

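View pics/sbox.png

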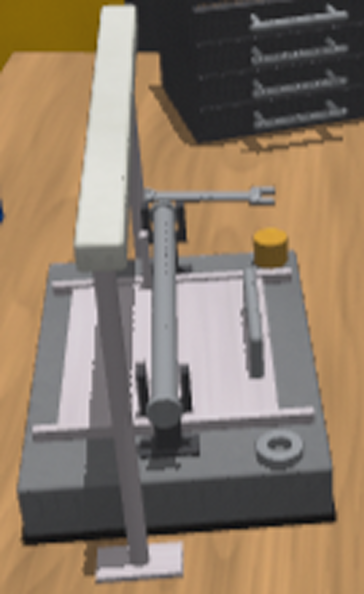

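```bash
python3 - <<'E'
from h import *
def c(f,ox,oy):return lambda x,y:((x+.5)/f-.5+ox,(y+.5)/f-.5+oy)
tb=c(3.6,160,75);ts=c(6.5,325,220);ss=c(7,275,95);sb=c(2.7,140,60)
A=onz("top",*tb(155,294),.12);B=onz("top",*tb(614,219),.12)
print("bar ends top",A,B,(A+B)/2,np.linalg.norm(A-B),np.degrees(np.arctan2(*(-(A-B)[:2]*[1,-1]))))
A=onz("top",*tb(329,384),.108);B=onz("top",*tb(489,357),.108);print("handle",A,B,(A+B)/2,np.linalg.norm(A-B))
A=onz("side",*sb(250,280),.108);B=onz("side",*sb(257,355),.108);print("handle side",A,B,(A+B)/2)
print("bearing",onz("top",*tb(199,434),.072),"weight",onz("top",*tb(626,377),.09))
q=[onz("top",*ts(*p),.008) for p in((90,200),(590,80),(657,287),(148,408))]
print("stand",np.array(q),np.mean(q,0)); q=np.array(q)
print([np.linalg.norm(q[i]-q[(i+1)%4]) for i in range(4)])
q2=np.array([onz("side",*ss(*p),.008) for p in((80,287),(195,530),(395,515))]);print("stand side",q2,(q2[0]+q2[2])/2)
D=np.load("pics/top0.npy")
p=arm.camera_params("top");T=np.linalg.inv(p["camera_from_world"])
v,u=np.mgrid[0:384,0:512]
def cloud(n,D):
    p=arm.camera_params(n);T=np.linalg.inv(p["camera_from_world"])
    v,u=np.mgrid[0:384,0:512]
    P=np.stack([(u-p["cx"])/p["fx"]*D,-(v-p["cy"])/p["fy"]*D,-D,np.ones_like(D)],-1)@T.T
    return P[...,:3]
for n in("top","side"):
    P=cloud(n,np.load(f"pics/{n}0.npy"))
    m=(P[...,0]>.45)&(P[...,0]<.9)&(abs(P[...,1])<.25)
    b=P[m&(P[...,2]>.105)&(P[...,2]<.145)]
    mu=b.mean(0)
    # robust line x = a + k y
    X=b
    for _ in range(6):
        k=np.polyfit(X[:,1],X[:,0],1);r=b[:,0]-np.polyval(k,b[:,1]);X=b[abs(r)<.012]
    print(n,"bar line",k,len(X),X[:,1].min(),X[:,1].max(),np.percentile(X[:,2],[5,50,95]))
    # stand
    m=(P[...,0]>.3)&(P[...,0]<.62)&(P[...,1]<-.15)&(P[...,1]>-.5)&(P[...,2]>.04)&(P[...,2]<.17)
    print(np.round(P[m][np.argsort(P[m][:,2])][::max(1,m.sum()//25)],3))
E
```

```text
bar ends top [0.6468 0.115  0.12  ] [ 0.6912 -0.2183  0.12  ] [ 0.669  -0.0517  0.12  ] 0.3362208213171488 7.589930450542101
handle [ 0.5785 -0.0075  0.108 ] [ 0.5942 -0.1229  0.108 ] [ 0.5863 -0.0652  0.108 ] 0.11650281071821389
handle side [ 0.5915 -0.1077  0.108 ] [0.5762 0.0147 0.108 ] [ 0.5839 -0.0465  0.108 ]
bearing [0.5539 0.0895 0.072 ] weight [ 0.5804 -0.2235  0.09  ]
stand [[ 0.4028 -0.2371  0.008 ]
 [ 0.4452 -0.4515  0.008 ]
 [ 0.3584 -0.4683  0.008 ]
 [ 0.3173 -0.2537  0.008 ]] [ 0.3809 -0.3526  0.008 ]
[np.float64(0.2185697798055879), np.float64(0.08844614925660609), np.float64(0.21841587698333706), np.float64(0.08717188633512822)]
stand side [[ 0.4437 -0.4449  0.008 ]
 [ 0.4005 -0.2356  0.008 ]
 [ 0.3164 -0.2493  0.008 ]] [ 0.3801 -0.3471  0.008 ]
top bar line [-0.1316  0.6577] 1057 -0.21640888619284052 0.11247299097661201 [0.1208 0.1292 0.1336]
[[ 0.42  -0.42   0.04 ]
 [ 0.377 -0.432  0.043]
 [ 0.552 -0.2    0.05 ]
 [ 0.418 -0.427  0.055]
 [ 0.549 -0.156  0.057]
 [ 0.554 -0.153  0.058]
 [ 0.559 -0.151  0.059]
 [ 0.567 -0.237  0.06 ]
 [ 0.596 -0.196  0.06 ]
 [ 0.564 -0
[... 422 characters left out ...]
0.6573] 759 -0.21781889310152824 0.11536665548568714 [0.1147 0.129  0.1325]
[[ 0.345 -0.281  0.04 ]
 [ 0.361 -0.265  0.042]
 [ 0.39  -0.272  0.048]
 [ 0.417 -0.425  0.054]
 [ 0.365 -0.268  0.057]
 [ 0.608 -0.22   0.059]
 [ 0.571 -0.157  0.06 ]
 [ 0.377 -0.262  0.061]
 [ 0.561 -0.18   0.061]
 [ 0.556 -0.2    0.062]
 [ 0.408 -0.418  0.064]
 [ 0.593 -0.214  0.066]
 [ 0.614 -0.158  0.068]
 [ 0.618 -0.175  0.07 ]
 [ 0.588 -0.183  0.072]
 [ 0.565 -0.216  0.075]
 [ 0.576 -0.208  0.08 ]
 [ 0.367 -0.272  0.085]
 [ 0.58  -0.236  0.089]
 [ 0.373 -0.267  0.091]
 [ 0.384 -0.429  0.094]
 [ 0.385 -0.265  0.098]
 [ 0.372 -0.428  0.101]
 [ 0.413 -0.423  0.106]
 [ 0.376 -0.433  0.116]
 [ 0.349 -0.279  0.123]]
```

```bash
cat >> h.py <<'E'
from scipy.spatial.transform import Rotation as Ro, Slerp
def pose():
    s=arm.sense();q=s["eef_rot"];return np.array(s["tcp_pos"]),Ro.from_quat([q[1],q[2],q[3],q[0]])
def Rt(yaw,lean,sx):
    """bar-frame yaw; lean back towards robot (deg); sx=+1: tool x along +bar y"""
    Z=Ro.from_euler("z",yaw,degrees=True);l=np.radians(lean)
    y=np.array([np.sin(l),0,-np.cos(l)]);x=np.array([0,sx,0.]);z=np.cross(x,y)
    return Z*Ro.from_matrix(np.stack([x,y,z],1))
def rows(gp,R,n,back=.019):
    """cumulative increments to bring grasp point to gp with orientation R in n rows"""
    p0,R0=pose();t=gp+R.apply([0,back,0])
    rv=(R0.inv()*R).as_rotvec();sh=R0.inv().apply(t-p0)*1000
    print("total turn deg",np.degrees(np.linalg.norm(rv)),"shift mm",np.linalg.norm(sh))
    for i in range(1,n+1): print(np.round(rv*i/n,3).tolist(),np.round(sh*i/n,1).tolist())
def st():
    s=arm.sense();print("t",round(s["clock"],2),"tcp",np.round(s["tcp_pos"],4),"F",np.round(s["ft_force"],2),"M",np.round(s["wrist_torque"],3),"gap",round(s["finger_gap"],4),"q",np.round(s["joints"],2))
    p,R=pose();print("grasp",np.round(p-R.apply([0,.019,0]),4),"axes\n",np.round(R.as_matrix(),3))
E
python3 - <<'E'
from h import *
st()
for sx in(1,-1):
    for a in (0,):
        R=Rt(7.5,35,sx);_,R0=pose();print(sx,np.degrees((R0.inv()*R).as_rotvec()))
# bar by depth mask midlines
for n in("top","side"):
    p=arm.camera_params(n);T=np.linalg.inv(p["camera_from_world"]);D=np.load(f"pics/{n}0.npy")
    print(n,"cam at",T[:3,3])
    v,u=np.mgrid[0:384,0:512]
    P=(np.stack([(u-p["cx"])/p["fx"]*D,-(v-p["cy"])/p["fy"]*D,-D,np.ones_like(D)],-1)@T.T)[...,:3]
    r=P[...,0]-(.6675-.13*(P[...,1]+.0517))
    m=(P[...,2]>.1)&(P[...,2]<.14)&(abs(r)<.03)
    yy=P[...,1]+.0517
    out=[]
    M=m&(abs(yy)<.085)
    if n=="top":
        for c in range(512):
            w=np.where(M[:,c])[0]
            if len(w)>4: out.append(np.r_[onz(n,c,(w.min()+w.max())/2,.12),len(w)])
    else:
        for c in range(384):
            w=np.where(M[c])[0]
            if len(w)>4: out.append(np.r_[onz(n,(w.min()+w.max())/2,c,.12),len(w)])
    out=np.array(out);k=np.polyfit(out[:,1],out[:,0],1);print(k,"x at -.0517",np.polyval(k,-.0517),"n",len(out),np.median(out[:,3]))
    M=m&(abs(yy)<.2);
    e=P[M];print("y extent",e[:,1].min(),e[:,1].max())
E
```

```text
t 0.1 tcp [ 0.2765 -0.5876  0.2304] F [-0.01 -0.08  0.32] M [ 0.009  0.026 -0.022] gap 0.0852 q [ 1.03  0.4   0.05  1.54 -0.02  1.21 -0.05]
grasp [ 0.2765 -0.5877  0.2494] axes
 [[-0.905 -0.001  0.426]
 [-0.426  0.002 -0.905]
 [ 0.    -1.    -0.002]]
1 [-23.8668 103.8569  32.8522]
-1 [ 30.2663 -69.9329  21.9882]
top cam at [ 0.2994 -0.0147  1.1357]
[-0.1327  0.6612] x at -.0517 0.6680294764105711 n 65 9.0
y extent -0.21640888619284052 0.11275381925845115
side cam at [0.4959 0.8778 0.7224]
[-0.1341  0.659 ] x at -.0517 0.665945332661094 n 37 9.0
y extent -0.21781889310152824 0.11703407690999357
```

```bash
python3 - <<'E'
from h import *
rows(np.array([.47,-.22,.27]),Rt(7.6,35,-1),11)
E
```

```text
total turn deg 79.39859410321655 shift mm 422.5299580949974
[0.048, -0.111, 0.035] [-31.1, -2.2, -22.5]
[0.096, -0.222, 0.07] [-62.2, -4.3, -44.9]
[0.144, -0.333, 0.105] [-93.3, -6.5, -67.4]
[0.192, -0.444, 0.14] [-124.4, -8.6, -89.8]
[0.24, -0.556, 0.175] [-155.5, -10.8, -112.3]
[0.288, -0.667, 0.21] [-186.6, -12.9, -134.7]
[0.336, -0.778, 0.245] [-217.6, -15.1, -157.2]
[0.384, -0.889, 0.279] [-248.7, -17.2, -179.6]
[0.432, -1.0, 0.314] [-279.8, -19.4, -202.1]
[0.48, -1.111, 0.349] [-310.9, -21.5, -224.5]
[0.528, -1.222, 0.384] [-342.0, -23.7, -247.0]
```

Call:
play_rows:
  increments:
    - [[0.048,-0.111,0.035],[-31,-2,-22],0.2]
    - [[0.096,-0.222,0.07],[-62,-4,-45],0.2]
    - [[0.144,-0.333,0.105],[-93,-6,-67],0.2]
    - [[0.192,-0.444,0.14],[-124,-9,-90],0.2]
    - [[0.24,-0.556,0.175],[-155,-11,-112],0.2]

```text
clock: 0.6
tcp_pos: [0.3696, -0.4183, 0.2414]
eef_rot: [-0.415, 0.259, -0.545, 0.681]
ft_force: [0.8, 0.1, 0.1]
finger_gap: 0.0512
```

```bash
python3 - <<'E'
from h import *
st()
rows(np.array([.60,-.061,.215]),Rt(7.6,35,-1),10)
E
```

```text
t 0.6 tcp [ 0.3696 -0.4183  0.2414] F [0.8  0.07 0.1 ] M [ 0.103  0.276 -0.025] gap 0.0512 q [ 1.02  0.11 -0.15  1.92 -0.21  0.89  0.42]
grasp [ 0.3642 -0.4172  0.2596] axes
 [[-0.522  0.283  0.805]
 [-0.847 -0.061 -0.528]
 [-0.1   -0.957  0.272]]
total turn deg 42.97919896680416 shift mm 434.36494358816014
[0.029, -0.066, 0.021] [-42.6, 8.6, -0.7]
[0.057, -0.132, 0.042] [-85.1, 17.3, -1.3]
[0.086, -0.198, 0.062] [-127.7, 25.9, -2.0]
[0.115, -0.265, 0.083] [-170.3, 34.6, -2.7]
[0.143, -0.331, 0.104] [-212.8, 43.2, -3.3]
[0.172, -0.397, 0.125] [-255.4, 51.8, -4.0]
[0.201, -0.463, 0.145] [-297.9, 60.5, -4.6]
[0.229, -0.529, 0.166] [-340.5, 69.1, -5.3]
[0.258, -0.595, 0.187] [-383.1, 77.8, -6.0]
[0.286, -0.661, 0.208] [-425.6, 86.4, -6.6]
```

Call:
play_rows:
  increments:
    - [[0.029,-0.066,0.021],[-42,8,0],0.2]
    - [[0.057,-0.132,0.042],[-85,16,0],0.2]
    - [[0.086,-0.198,0.062],[-127,24,0],0.2]
    - [[0.115,-0.265,0.083],[-170,33,0],0.2]
    - [[0.143,-0.331,0.104],[-212,41,0],0.2]

```text
clock: 1.1
tcp_pos: [0.4921, -0.2394, 0.2229]
eef_rot: [-0.552, 0.309, -0.431, 0.643]
ft_force: [0.1, 0.1, -0.3]
finger_gap: 0.0511
```

```bash
python3 - <<'E'
from h import *
st()
rows(np.array([.60,-.061,.215]),Rt(7.6,35,-1),5)
E
```

```text
t 1.1 tcp [ 0.4921 -0.2394  0.2229] F [ 0.07  0.12 -0.34] M [ 0.003  0.43  -0.09 ] gap 0.0511 q [ 0.84  0.02 -0.35  2.11 -0.32  0.62  0.5 ]
grasp [ 0.4837 -0.2391  0.2399] axes
 [[-0.2    0.443  0.874]
 [-0.977 -0.019 -0.214]
 [-0.079 -0.896  0.437]]
total turn deg 21.317521017200114 shift mm 216.77265764496556
[0.029, -0.066, 0.021] [-39.5, 14.1, 11.0]
[0.057, -0.131, 0.041] [-79.0, 28.1, 22.0]
[0.086, -0.197, 0.062] [-118.5, 42.2, 33.0]
[0.114, -0.262, 0.082] [-158.0, 56.2, 44.0]
[0.143, -0.328, 0.103] [-197.5, 70.3, 55.0]
```

Call:
play_rows:
  increments:
    - [[0.029,-0.066,0.021],[-39,14,11],0.2]
    - [[0.057,-0.131,0.041],[-79,28,22],0.2]
    - [[0.086,-0.197,0.062],[-118,42,33],0.2]
    - [[0.114,-0.262,0.082],[-158,56,44],0.2]
    - [[0.143,-0.328,0.103],[-197,70,55],0.2]

```text
clock: 1.6
tcp_pos: [0.6108, -0.0584, 0.1993]
eef_rot: [0.668, -0.348, 0.303, -0.583]
ft_force: [1.2, -0.1, 0.0]
finger_gap: 0.0509
```

Call:
play_rows:
  increments:
    - [[0,0,0],[0,0,0],0.2]
    - [[0,0,0],[0,0,0],0.2]

```text
clock: 1.8
tcp_pos: [0.6104, -0.0572, 0.1984]
eef_rot: [0.669, -0.348, 0.304, -0.582]
ft_force: [-0.8, -0.2, 0.3]
finger_gap: 0.0512
```

```bash
python3 - <<'E'
from h import *
st()
p,R=pose()
im,d=arm.camera("wrist");cv2.imwrite("pics/w1.png",im);np.save("pics/w1.npy",d);np.savez("pics/w1p.npz",p=p,R=R.as_matrix())
im,d=arm.camera("side");cv2.imwrite("pics/s1.png",im)
E
```

```text
t 1.8 tcp [ 0.6104 -0.0572  0.1984] F [-0.78 -0.16  0.27] M [-0.086  0.6   -0.085] gap 0.0512 q [ 0.59  0.13 -0.53  2.14 -0.22  0.31  0.41]
grasp [ 0.5996 -0.0587  0.214 ] axes
 [[ 0.137  0.567  0.812]
 [-0.991  0.079  0.112]
 [-0.001 -0.82   0.573]]
```

View pics/w1.png

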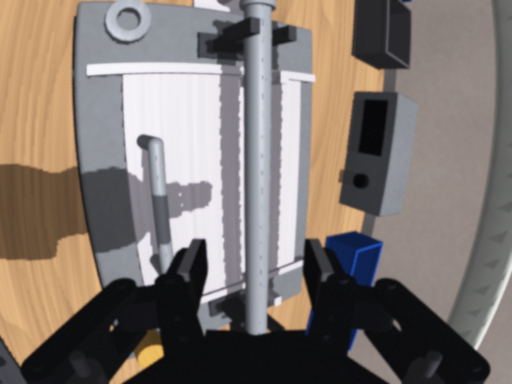

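View pics/s1.png

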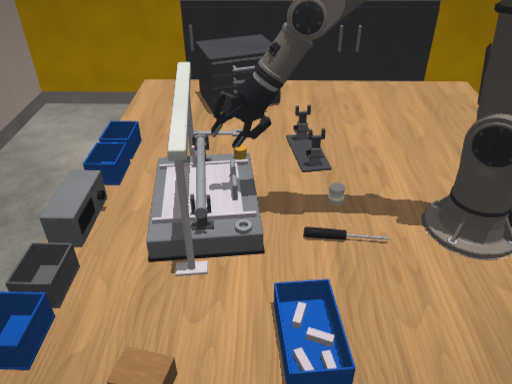

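```bash
cat >> h.py <<'E'
def wray(u,v,p,R):
    c=arm.camera_params("wrist");x=(u-c["cx"])/c["fx"];y=(v-c["cy"])/c["fy"];r=np.hypot(x,y)
    s=np.sinc(r/np.pi) # sin(r)/r
    d=np.array([x*s,-y*s,-np.cos(r)]);M=c["mount"];R=np.asarray(R)
    return p+R@M[:3,3],R@(M[:3,:3]@d)
def wonz(u,v,z,p,R):
    o,d=wray(u,v,p,R);return o+d*(z-o[2])/d[2]
E
python3 - <<'E'
from h import *
f=np.load("pics/w1p.npz");p,R=f["p"],f["R"];im=cv2.imread("pics/w1.png");d=np.load("pics/w1.npy")
o=[]
print("depth",d[200,257],d[200,230])
for v in range(70,290,15):
    row=d[v,225:290];u0=257-225
    w=np.where(abs(row-row[u0])<.012)[0]
    # contiguous around centre
    a=u0
    while a>0 and abs(row[a-1]-row[a])<.008:a-=1
    b=u0
    while b<64 and abs(row[b+1]-row[b])<.008:b+=1
    # axis: mean of the rays
    q=wonz((a+b)/2+225,v,.12,p,R);o.append(q);print(v,a+225,b+225,np.round(q,4))
o=np.array(o);k=np.polyfit(o[:,1],o[:,0],1);print(k,np.polyval(k,-.051))
E
```

```text
depth 0.24012381 0.29761404
70 243 270 [0.6537 0.0555 0.12  ]
85 244 271 [0.6564 0.0435 0.12  ]
100 247 270 [0.659  0.0315 0.12  ]
115 244 270 [0.6593 0.0193 0.12  ]
130 244 270 [0.6609 0.0072 0.12  ]
145 244 270 [ 0.6627 -0.005   0.12  ]
160 244 269 [ 0.6639 -0.0173  0.12  ]
175 244 269 [ 0.6656 -0.0299  0.12  ]
190 249 269 [ 0.6701 -0.0428  0.12  ]
205 244 268 [ 0.6688 -0.0559  0.12  ]
220 245 268 [ 0.6712 -0.0696  0.12  ]
235 245 268 [ 0.6732 -0.0839  0.12  ]
250 245 268 [ 0.6753 -0.0988  0.12  ]
265 245 267 [ 0.677  -0.1144  0.12  ]
280 245 267 [ 0.6793 -0.1311  0.12  ]
[-0.1329  0.6621] 0.6688450541976072
```

```bash
python3 - <<'E'
from h import *
Rr=Rt(7.57,32,-1);g=np.array([.668,-.051,.12])
print(Rr.as_matrix()[:,1])
rows(g,Rr,5)
E
```

```text
[ 0.5253  0.0698 -0.848 ]
total turn deg 3.0008174929255014 shift mm 117.16708543716823
[-0.01, 0.0, -0.0] [-0.2, 23.4, 0.3]
[-0.021, 0.001, -0.0] [-0.4, 46.9, 0.6]
[-0.031, 0.001, -0.0] [-0.6, 70.3, 0.9]
[-0.042, 0.001, -0.0] [-0.7, 93.7, 1.2]
[-0.052, 0.002, -0.001] [-0.9, 117.2, 1.5]
```

Call:
play_rows:
  increments:
    - [[-0.01,0,0],[0,20,0],0.2]
    - [[-0.021,0,0],[0,40,0],0.2]
    - [[-0.031,0,0],[0,60,0.5],0.2]
    - [[-0.042,0,0],[-0.5,80,1],0.2]
    - [[-0.052,0.002,0],[-1,95,1.5],0.2]

```text
clock: 2.4
tcp_pos: [0.6653, -0.0532, 0.121]
eef_rot: [0.657, -0.365, 0.32, -0.577]
ft_force: [0.1, -0.9, -0.3]
finger_gap: 0.0513
```

```bash
python3 - <<'E'
from h import *
st()
Rr=Rt(7.57,32,-1);g=np.array([.668,-.051,.12])
rows(g,Rr,3)
E
```

```text
t 2.4 tcp [ 0.6653 -0.0532  0.121 ] F [ 0.13 -0.88 -0.32] M [-0.076  0.573 -0.014] gap 0.0513 q [ 0.43  0.34 -0.43  2.05  0.17  0.23  0.04]
grasp [ 0.6553 -0.0545  0.1372] axes
 [[ 0.128  0.524  0.842]
 [-0.992  0.068  0.109]
 [ 0.    -0.849  0.529]]
total turn deg 0.21165439028363198 shift mm 21.65357627695123
[0.0, -0.001, 0.001] [-0.6, 7.2, 0.7]
[0.001, -0.002, 0.001] [-1.3, 14.3, 1.3]
[0.001, -0.003, 0.002] [-1.9, 21.5, 2.0]
```

```bash
python3 - <<'E'
from h import *
Rr=Rt(7.57,29,-1);g=np.array([.668,-.051,.12])
rows(g,Rr,3)
E
```

```text
total turn deg 2.926414897825649 shift mm 21.558703357100434
[-0.017, -0.001, 0.001] [-0.6, 7.1, 0.3]
[-0.034, -0.002, 0.001] [-1.3, 14.3, 0.7]
[-0.051, -0.003, 0.002] [-1.9, 21.4, 1.0]
```

Call:
play_rows:
  increments:
    - [[-0.025,0,0],[0,3,0],0.2]
    - [[-0.051,0,0],[-1,8,0.5],0.2]
    - [[-0.051,-0.003,0.002],[-2,15,1],0.2]
    - [[-0.051,-0.003,0.002],[-2,21,1],0.2]
    - [[-0.051,-0.003,0.002],[-2,21,1],0.2]

```text
clock: 2.9
tcp_pos: [0.6761, -0.0505, 0.1026]
eef_rot: [0.648, -0.382, 0.335, -0.568]
ft_force: [0.2, -0.2, -0.3]
finger_gap: 0.0513
```

```bash
python3 - <<'E'
from h import *
st()
Rr=Rt(7.57,29,-1);g=np.array([.668,-.051,.12])
rows(g,Rr,1)
p,R=pose()
im,d=arm.camera("wrist");cv2.imwrite("pics/w2.png",im)
E
```

```text
t 2.9 tcp [ 0.6761 -0.0505  0.1026] F [ 0.19 -0.18 -0.34] M [-0.047  0.621  0.013] gap 0.0513 q [ 0.38  0.39 -0.39  2.    0.2   0.28  0.01]
grasp [ 0.667  -0.0517  0.1193] axes
 [[ 0.131  0.479  0.868]
 [-0.991  0.063  0.115]
 [-0.    -0.875  0.483]]
total turn deg 0.10498378117604183 shift mm 1.423123010144978
[0.002, -0.001, 0.0] [-0.5, -0.1, 1.3]
```

View pics/w2.png

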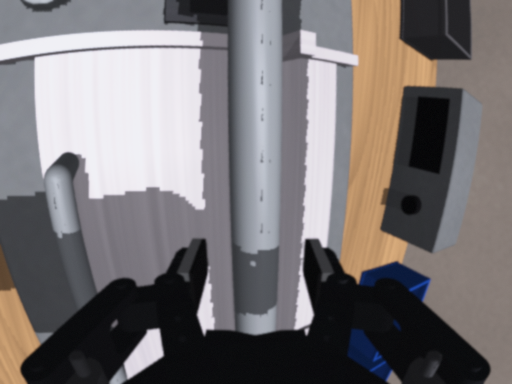

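Call:
play_rows:
  increments:
    - [[0,0,0],[0,0,1],-0.3]
    - [[0,0,0],[0,0,1],-0.5]
    - [[0,0,0],[0,0,1],-1]
    - [[0,0,0],[0,0,1],-1]
    - [[0,0,0],[0,0,1],-1]
  grip_force: 60

```text
clock: 3.45
tcp_pos: [0.6769, -0.0504, 0.1036]
eef_rot: [0.648, -0.382, 0.335, -0.568]
ft_force: [-2.4, 0.1, 1.5]
finger_gap: 0.0204
```

```bash
python3 - <<'E'
from h import *
st()
E
```

```text
t 3.45 tcp [ 0.6769 -0.0504  0.1036] F [-2.38  0.12  1.55] M [-0.038  0.652 -0.112] gap 0.0204 q [ 0.38  0.39 -0.39  2.    0.2   0.28  0.01]
grasp [ 0.6678 -0.0516  0.1203] axes
 [[ 0.131  0.479  0.868]
 [-0.991  0.063  0.115]
 [ 0.    -0.875  0.484]]
```

Call:
play_rows:
  increments:
    - [[0,0,0],[0,-1.8,1],-1]
    - [[0,0,0],[0,-3.5,1.9],-1]
    - [[0,0,0],[0,-3.5,1.9],-1]
    - [[0,0,0],[0,-3.5,1.9],-1]

```text
clock: 3.85
tcp_pos: [0.6756, -0.0502, 0.1063]
eef_rot: [0.647, -0.383, 0.336, -0.567]
ft_force: [-0.2, -1.1, -5.5]
finger_gap: 0.0207
```

```bash
python3 - <<'E'
from h import *
st()
E
```

```text
t 3.85 tcp [ 0.6756 -0.0502  0.1063] F [-0.23 -1.12 -5.47] M [0.101 1.144 0.009] gap 0.0207 q [ 0.38  0.38 -0.39  2.    0.19  0.29  0.01]
grasp [ 0.6666 -0.0515  0.123 ] axes
 [[ 0.131  0.477  0.869]
 [-0.991  0.063  0.114]
 [-0.001 -0.877  0.481]]
```

Call:
play_rows:
  increments:
    - [[0,0,0],[0,0,0],-1]
    - [[0,0,0],[0,0,0],-1]
    - [[0,0,0],[0,0,0],-1]

```text
clock: 4.15
tcp_pos: [0.6753, -0.0501, 0.106]
eef_rot: [0.647, -0.383, 0.336, -0.567]
ft_force: [-0.1, 0.1, -6.1]
finger_gap: 0.02
```

```bash
python3 - <<'E'
from h import *
st()
p,R=pose();np.savez("pics/w3p.npz",p=p,R=R.as_matrix())
im,d=arm.camera("wrist");cv2.imwrite("pics/w3.png",im);np.save("pics/w3.npy",d)
im,d=arm.camera("side");cv2.imwrite("pics/s3.png",im);np.save("pics/s3.npy",d)
E
```

```text
t 4.15 tcp [ 0.6753 -0.0501  0.106 ] F [-0.14  0.11 -6.07] M [0.022 1.163 0.037] gap 0.02 q [ 0.38  0.38 -0.39  2.    0.19  0.29  0.01]
grasp [ 0.6662 -0.0514  0.1226] axes
 [[ 0.131  0.476  0.87 ]
 [-0.991  0.064  0.114]
 [-0.001 -0.877  0.48 ]]
```

Call:
play_rows:
  increments:
    - [[0,0,0],[0.5,-2.6,1.3],-1]
    - [[0,0,0],[0.5,-4.4,3],-1]
    - [[0,0,0],[0.5,-4.4,3],-1]
    - [[0,0,0],[0.5,-4.4,3],-1]
    - [[0,0,0],[0.5,-4.4,3],-1]

```text
clock: 4.75
tcp_pos: [0.6759, -0.0507, 0.1114]
eef_rot: [0.647, -0.383, 0.336, -0.567]
ft_force: [0.3, -0.3, -6.8]
finger_gap: 0.0202
```

```bash
python3 - <<'E'
from h import *
st()
p,R=pose();np.savez("pics/w4p.npz",p=p,R=R.as_matrix())
im,d=arm.camera("wrist");cv2.imwrite("pics/w4.png",im);np.save("pics/w4.npy",d)
im,d=arm.camera("side");cv2.imwrite("pics/s4.png",im);np.save("pics/s4.npy",d)
cv2.imwrite("pics/s4c.png",cv2.resize(im[60:280,140:275],None,fx=2.7,fy=2.7,interpolation=cv2.INTER_CUBIC))
# wrist-depth of bar: top-surface z along the bar
for n in("w3","w4"):
    f=np.load(f"pics/{n}p.npz");d=np.load(f"pics/{n}.npy")
    for v in (20,60,100,140,180,220):
        o_,dd=wray(256,v,f["p"],f["R"]);c=arm.camera_params("wrist");
        M=f["R"]@c["mount"][:3,:3];ax=-M[:,2]
        print(n,v,np.round(o_+dd*d[v,256]/(dd@ax),4))
E
```

```text
t 4.75 tcp [ 0.6759 -0.0507  0.1114] F [ 0.34 -0.3  -6.77] M [0.14  1.169 0.076] gap 0.0202 q [ 0.39  0.38 -0.4   1.99  0.19  0.3   0.02]
grasp [ 0.6668 -0.0519  0.128 ] axes
 [[ 0.131  0.476  0.87 ]
 [-0.991  0.063  0.114]
 [-0.001 -0.877  0.48 ]]
w3 20 [0.6482 0.0565 0.1339]
w3 60 [0.6494 0.0403 0.1355]
w3 100 [0.6525 0.0256 0.1334]
w3 140 [0.6538 0.0105 0.1347]
w3 180 [ 0.6565 -0.0051  0.1335]
w3 220 [ 0.6589 -0.0219  0.1333]
w4 20 [0.6482 0.0554 0.1406]
w4 60 [0.65   0.0397 0.1409]
w4 100 [0.6521 0.0249 0.1407]
w4 140 [0.6544 0.01   0.1402]
w4 180 [ 0.6565 -0.0054  0.14  ]
w4 220 [ 0.6594 -0.0223  0.1388]
```

View pics/s4c.png

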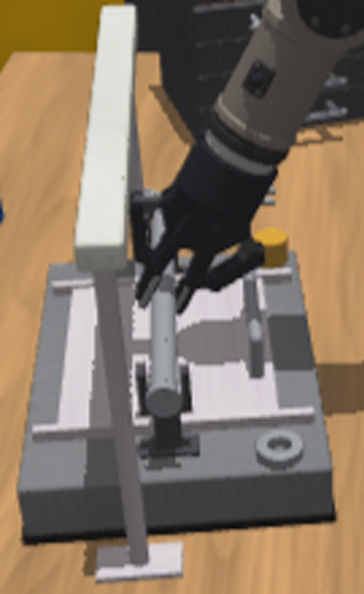

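```bash
python3 - <<'E'
from h import *
a=[]
for i in range(10):
    arm.camera("top");s=arm.sense();a.append(np.r_[s["ft_force"],s["wrist_torque"]])
a=np.array(a);print(a.mean(0),a.std(0)); st()
E
```

```text
[-0.2023  0.0321 -6.4281  0.1178  1.1343 -0.0065] [0.6027 0.4494 0.4059 0.0213 0.0386 0.0183]
t 5.35 tcp [ 0.676  -0.0506  0.1114] F [-0.45 -0.12 -6.48] M [ 0.129  1.183 -0.019] gap 0.0201 q [ 0.39  0.38 -0.4   1.99  0.19  0.3   0.02]
grasp [ 0.667  -0.0518  0.1281] axes
 [[ 0.131  0.476  0.869]
 [-0.991  0.064  0.114]
 [-0.001 -0.877  0.481]]
```

Call:
play_rows:
  increments:
    - [[0,0,0],[0,2.3,-1.3],-1]
    - [[0,0,0],[0,4.6,-2.5],-1]
    - [[0,0,0],[0,6.7,-2.9],-1]
    - [[0,0,0],[0,6.7,-2.9],-1]
    - [[0,0,0],[0,6.7,-2.9],-1]

```text
clock: 5.85
tcp_pos: [0.6768, -0.0504, 0.1043]
eef_rot: [0.647, -0.383, 0.336, -0.567]
ft_force: [0.2, 0.3, -5.4]
finger_gap: 0.0204
```

```bash
python3 - <<'E'
from h import *
st()
E
```

```text
t 5.85 tcp [ 0.6768 -0.0504  0.1043] F [ 0.22  0.3  -5.36] M [-0.054  0.99  -0.035] gap 0.0204 q [ 0.38  0.39 -0.39  2.    0.2   0.29  0.01]
grasp [ 0.6678 -0.0516  0.1209] axes
 [[ 0.131  0.477  0.869]
 [-0.991  0.064  0.114]
 [-0.001 -0.877  0.481]]
```

Call:
play_rows:
  increments:
    - [[0,0,0],[0,0.9,-0.5],-1]
    - [[0,0,0],[0,1,-0.6],-1]
    - [[0,0,0],[0,1,-0.6],-0.3]
    - [[0,0,0],[0,1,-0.6],0]
    - [[0,0,0],[0,1,-0.6],0]

```text
clock: 6.35
tcp_pos: [0.6781, -0.0506, 0.1045]
eef_rot: [0.648, -0.382, 0.335, -0.568]
ft_force: [0.1, 0.1, 0.2]
finger_gap: 0.0429
```

```bash
python3 - <<'E'
from h import *
st()
b=np.array([-np.sin(np.radians(7.57)),np.cos(np.radians(7.57)),0])
rows(np.array([.668,-.0515,.1205])-b*.037,Rt(7.57,29,-1),1)
a=[]
for i in range(5):
    arm.camera("top");s=arm.sense();a.append(np.r_[s["ft_force"],s["wrist_torque"]])
a=np.array(a);print(a.mean(0),a.std(0))
E
```

```text
t 6.35 tcp [ 0.6781 -0.0506  0.1045] F [0.06 0.11 0.2 ] M [-0.045  0.469  0.034] gap 0.0429 q [ 0.38  0.39 -0.39  2.    0.2   0.29  0.01]
grasp [ 0.669  -0.0518  0.1211] axes
 [[ 0.131  0.479  0.868]
 [-0.991  0.063  0.114]
 [-0.    -0.875  0.484]]
total turn deg 0.1023375908970218 shift mm 36.58537316077558
[0.001, -0.001, 0.0] [36.6, 0.1, -1.1]
[ 0.0039 -0.2096 -0.4608 -0.0742  0.4706 -0.0136] [0.2554 0.1871 0.2212 0.0469 0.0083 0.0163]
```

Call:
play_rows:
  increments:
    - [[0,0,0],[14,0,0],0]
    - [[0,0,0],[28,0,-0.5],0]
    - [[0,0,0],[42,0,-1],0]
    - [[0,0,0],[42,0,-1],0]

```text
clock: 7.0
tcp_pos: [0.6817, -0.0953, 0.1027]
eef_rot: [0.646, -0.382, 0.337, -0.569]
ft_force: [-0.1, -0.1, 0.0]
finger_gap: 0.0426
```

```bash
python3 - <<'E'
from h import *
st()
b=np.array([-np.sin(np.radians(7.57)),np.cos(np.radians(7.57)),0])
rows(np.array([.668,-.0515,.1205])-b*.042,Rt(7.57,29,-1),1)
a=[]
for i in range(5):
    arm.camera("top");s=arm.sense();a.append(np.r_[s["ft_force"],s["wrist_torque"]])
a=np.array(a);print(a.mean(0),a.std(0))
E
```

```text
t 7.0 tcp [ 0.6817 -0.0953  0.1027] F [-0.08 -0.12  0.05] M [-0.048  0.493  0.026] gap 0.0426 q [ 0.51  0.42 -0.45  1.97  0.17  0.31  0.11]
grasp [ 0.6727 -0.0965  0.1194] axes
 [[ 0.126  0.478  0.869]
 [-0.992  0.061  0.111]
 [-0.    -0.877  0.481]]
total turn deg 0.3781660241818581 shift mm 3.7392588633712576
[0.004, -0.005, 0.002] [-3.3, -0.4, 1.8]
[-0.1303  0.174   0.4017 -0.0603  0.4716  0.0022] [0.3433 0.7293 0.5871 0.0133 0.0236 0.0117]
```

Call:
play_rows:
  increments:
    - [[0.003,-0.005,0.002],[-2.5,-0.4,1.6],0]
    - [[0.003,-0.005,0.002],[-2.5,-0.4,1.6],-0.5]
    - [[0.003,-0.005,0.002],[-2.5,-0.4,1.6],-1]
    - [[0.003,-0.005,0.002],[-2.5,-0.4,1.6],-1]
    - [[0.003,-0.005,0.002],[-2.5,-0.4,1.6],-1]
  grip_force: 80

```text
clock: 7.75
tcp_pos: [0.6826, -0.0871, 0.1042]
eef_rot: [0.65, -0.383, 0.333, -0.565]
ft_force: [-1.3, 2.3, 1.1]
finger_gap: 0.0199
```

Call:
play_rows:
  increments:
    - [[0,0,0],[0,-1.8,1],-1]
    - [[0,0,0],[0,-3.5,2],-1]
    - [[0,0,0],[0,-5.3,3],-1]
    - [[0,0,0],[0,-7,3.9],-1]
    - [[0,0,0],[0,-7,3.9],-1]

```text
clock: 8.25
tcp_pos: [0.6825, -0.0875, 0.1122]
eef_rot: [0.65, -0.383, 0.334, -0.565]
ft_force: [0.2, 0.0, -6.3]
finger_gap: 0.0194
```

```bash
python3 - <<'E'
from h import *
a=[]
for i in range(5):
    p,R=pose();im,d=arm.camera("wrist");s=arm.sense();a.append(np.r_[s["ft_force"],s["wrist_torque"]])
a=np.array(a);print(a.mean(0),a.std(0));st()
cv2.imwrite("pics/w5.png",im);f={"p":p,"R":R.as_matrix()}
c=arm.camera_params("wrist");ax=-(f["R"]@c["mount"][:3,:3])[:,2]
for v in range(10,231,20):
    o_,dd=wray(256,v,f["p"],f["R"]);print(v,np.round(o_+dd*d[v,256]/(dd@ax),4))
E
```

```text
[ 0.2515  0.2559 -6.3987 -0.1215  1.1054  0.0042] [0.3977 0.5341 0.3918 0.0278 0.0243 0.0394]
t 8.5 tcp [ 0.6825 -0.0871  0.1121] F [-0.24  0.58 -6.46] M [-0.098  1.081 -0.014] gap 0.0199 q [ 0.51  0.41 -0.46  1.97  0.16  0.32  0.12]
grasp [ 0.6734 -0.0884  0.1287] axes
 [[ 0.139  0.479  0.867]
 [-0.99   0.068  0.121]
 [-0.001 -0.875  0.484]]
10 [0.6545 0.024  0.1385]
30 [0.6554 0.0155 0.139 ]
50 [0.6565 0.0076 0.139 ]
70 [ 0.6577 -0.0001  0.1387]
90 [ 0.6586 -0.0078  0.1391]
110 [ 0.6599 -0.0154  0.1387]
130 [ 0.6609 -0.023   0.1387]
150 [ 0.6623 -0.0307  0.1383]
170 [ 0.6632 -0.0385  0.1386]
190 [ 0.6639 -0.0464  0.1394]
210 [ 0.665  -0.0547  0.1394]
230 [ 0.6663 -0.0634  0.1394]
```

View pics/w5.png

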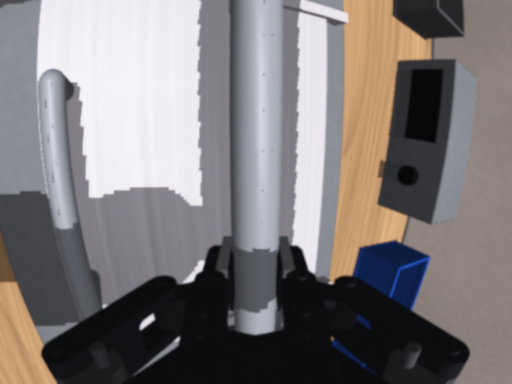

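Call:
play_rows:
  increments:
    - [[0,0,0],[0,-6.1,3.4],-1]
    - [[0,0,0],[0,-12.3,6.8],-1]
    - [[0,0,0],[0,-18.4,10.2],-1]
    - [[0,0,0],[0,-24.5,13.6],-1]
    - [[0,0,0],[0,-30.6,17],-1]

```text
clock: 9.0
tcp_pos: [0.6827, -0.0872, 0.1481]
eef_rot: [0.65, -0.383, 0.333, -0.565]
ft_force: [0.5, -0.4, -6.3]
finger_gap: 0.0203
```

```bash
python3 - <<'E'
from h import *
st()
p,R=pose();im,d=arm.camera("wrist")
f={"p":p,"R":R.as_matrix()}
c=arm.camera_params("wrist");ax=-(f["R"]@c["mount"][:3,:3])[:,2]
for v in range(10,231,40):
    o_,dd=wray(256,v,f["p"],f["R"]);print(v,np.round(o_+dd*d[v,256]/(dd@ax),4))
im,d=arm.camera("side")
cv2.imwrite("pics/s6c.png",cv2.resize(im[60:280,140:360],None,fx=2.7,fy=2.7,interpolation=cv2.INTER_CUBIC))
E
```

```text
t 9.0 tcp [ 0.6827 -0.0872  0.1481] F [ 0.52 -0.39 -6.27] M [-0.164  1.119 -0.054] gap 0.0203 q [ 0.54  0.36 -0.5   1.94  0.13  0.39  0.15]
grasp [ 0.6736 -0.0885  0.1647] axes
 [[ 0.139  0.48   0.866]
 [-0.99   0.068  0.121]
 [-0.001 -0.875  0.485]]
10 [0.6547 0.024  0.1745]
50 [0.6571 0.0077 0.1743]
90 [ 0.659  -0.0078  0.1747]
130 [ 0.6609 -0.023   0.1752]
170 [ 0.6634 -0.0385  0.1747]
210 [ 0.6655 -0.0548  0.175 ]
```

View pics/s6c.png

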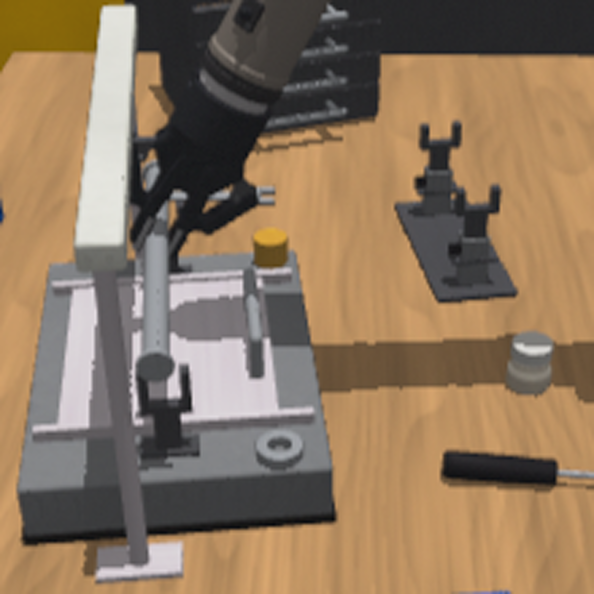

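```bash
python3 - <<'E'
from h import *
p,R=pose();rows(np.array([.55,-.105,.178]),R,4)
E
```

```text
total turn deg 0.0 shift mm 126.21000573934805
[0.0, 0.0, 0.0] [-0.2, -18.0, -25.9]
[0.0, 0.0, 0.0] [-0.5, -36.0, -51.9]
[0.0, 0.0, 0.0] [-0.7, -53.9, -77.8]
[0.0, 0.0, 0.0] [-1.0, -71.9, -103.7]
```

Call:
play_rows:
  increments:
    - [[0,0,0],[0,-9,-8],-1]
    - [[0,0,0],[0,-24,-30],-1]
    - [[0,0,0],[0,-40,-55],-1]
    - [[0,0,0],[-1,-56,-80],-1]
    - [[0,0,0],[-1,-71,-102],-1]

```text
clock: 9.6
tcp_pos: [0.5583, -0.1034, 0.1606]
eef_rot: [0.65, -0.383, 0.333, -0.565]
ft_force: [0.3, 0.1, -5.7]
finger_gap: 0.0199
```

```bash
python3 - <<'E'
from h import *
st()
b=Ro.from_euler("z",11.2,degrees=True).apply([0,1,0])
rows(np.array([.381,-.352,.20])-b*.037,Rt(11.2,15,-1),12)
E
```

```text
t 9.6 tcp [ 0.5583 -0.1034  0.1606] F [ 0.3   0.08 -5.67] M [-0.167  1.11   0.027] gap 0.0199 q [ 0.87  0.16 -0.72  2.18 -0.15  0.37  0.45]
grasp [ 0.5492 -0.1046  0.1772] axes
 [[ 0.139  0.48   0.866]
 [-0.99   0.067  0.122]
 [ 0.    -0.875  0.485]]
total turn deg 14.344517990228205 shift mm 329.2550003199643
[-0.02, -0.004, 0.002] [21.5, -9.7, -14.0]
[-0.041, -0.009, 0.004] [43.0, -19.5, -27.9]
[-0.061, -0.013, 0.005] [64.6, -29.2, -41.9]
[-0.081, -0.017, 0.007] [86.1, -38.9, -55.9]
[-0.102, -0.022, 0.009] [107.6, -48.7, -69.8]
[-0.122, -0.026, 0.011] [129.1, -58.4, -83.8]
[-0.142, -0.03, 0.012] [150.6, -68.1, -97.8]
[-0.163, -0.034, 0.014] [172.1, -77.9, -111.8]
[-0.183, -0.039, 0.016] [193.7, -87.6, -125.7]
[-0.203, -0.043, 0.018] [215.2, -97.3, -139.7]
[-0.224, -0.047, 0.02] [236.7, -107.1, -153.7]
[-0.244, -0.052, 0.021] [258.2, -116.8, -167.6]
```

Call:
play_rows:
  increments:
    - [[-0.05,-0.01,0.004],[21,-10,-14],-1]
    - [[-0.1,-0.02,0.008],[43,-20,-28],-1]
    - [[-0.15,-0.03,0.012],[65,-29,-42],-1]
    - [[-0.2,-0.04,0.017],[86,-39,-56],-1]
    - [[-0.244,-0.052,0.021],[108,-49,-70],-1]

```text
clock: 10.1
tcp_pos: [0.4883, -0.2231, 0.1701]
eef_rot: [0.613, -0.471, 0.386, -0.504]
ft_force: [0.2, -0.2, -6.3]
finger_gap: 0.0196
```

```bash
python3 - <<'E'
from h import *
st()
b=Ro.from_euler("z",11.2,degrees=True).apply([0,1,0])
rows(np.array([.381,-.352,.20])-b*.037,Rt(11.2,15,-1),8)
E
```

```text
t 10.1 tcp [ 0.4883 -0.2231  0.1701] F [ 0.21 -0.24 -6.27] M [-0.033  0.475 -0.017] gap 0.0196 q [ 1.01  0.19 -0.63  2.03 -0.05  0.75  0.64]
grasp [ 0.4835 -0.2241  0.1885] axes
 [[ 0.195  0.253  0.948]
 [-0.981  0.048  0.189]
 [ 0.002 -0.966  0.258]]
total turn deg 0.13855181847489137 shift mm 190.19237647598936
[0.0, 0.0, 0.0] [17.8, -5.4, -14.8]
[0.0, 0.0, 0.0] [35.6, -10.8, -29.6]
[0.0, 0.001, 0.001] [53.4, -16.2, -44.4]
[0.001, 0.001, 0.001] [71.2, -21.6, -59.2]
[0.001, 0.001, 0.001] [89.1, -27.0, -74.0]
[0.001, 0.001, 0.001] [106.9, -32.4, -88.7]
[0.001, 0.001, 0.001] [124.7, -37.8, -103.5]
[0.001, 0.001, 0.002] [142.5, -43.2, -118.3]
```

Call:
play_rows:
  increments:
    - [[0,0,0],[24,-7,-20],-1]
    - [[0,0,0],[55,-17,-46],-1]
    - [[0,0,0],[87,-26,-72],-1]
    - [[0,0,0],[117,-35,-97],-1]
    - [[0,0,0],[142,-43,-118],-1]

```text
clock: 10.6
tcp_pos: [0.3912, -0.3893, 0.1818]
eef_rot: [0.612, -0.472, 0.386, -0.505]
ft_force: [0.4, -0.8, -6.4]
finger_gap: 0.0198
```

Call:
play_rows:
  increments:
    - [[0,0,0],[0,0,0],-1]
    - [[0,0,0],[0,0,0],-1]

```text
clock: 10.8
tcp_pos: [0.39, -0.3905, 0.1818]
eef_rot: [0.611, -0.471, 0.386, -0.506]
ft_force: [0.2, 1.1, -6.7]
finger_gap: 0.0197
```

```bash
python3 - <<'E'
from h import *
st()
p,R=pose();im,d=arm.camera("wrist");cv2.imwrite("pics/w7.png",im);np.savez("pics/w7.npz",p=p,R=R.as_matrix(),d=d)
im,d=arm.camera("side");cv2.imwrite("pics/s7.png",im);np.save("pics/s7.npy",d)
cv2.imwrite("pics/s7c.png",cv2.resize(im[60:200,240:400],None,fx=5,fy=4.2,interpolation=cv2.INTER_CUBIC))
im,d=arm.camera("top");cv2.imwrite("pics/t7.png",im);np.save("pics/t7.npy",d)
cv2.imwrite("pics/t7c.png",cv2.resize(im[200:320,300:460],None,fx=5,fy=5,interpolation=cv2.INTER_CUBIC))
E
```

```text
t 10.8 tcp [ 0.39   -0.3905  0.1818] F [ 0.22  1.05 -6.72] M [-0.01   0.555  0.029] gap 0.0197 q [ 1.3   0.23 -0.52  1.93 -0.13  0.86  1.07]
grasp [ 0.3851 -0.3913  0.2001] axes
 [[ 0.19   0.254  0.948]
 [-0.982  0.044  0.185]
 [ 0.005 -0.966  0.257]]
```

View pics/w7.png

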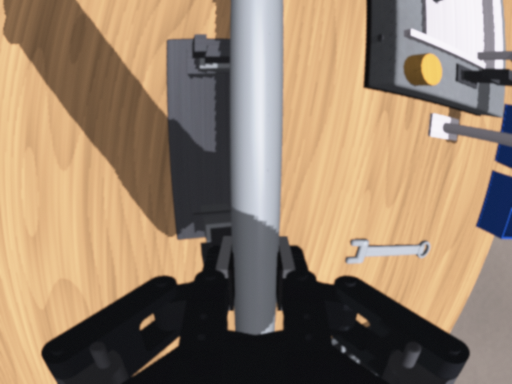

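View pics/s7c.png

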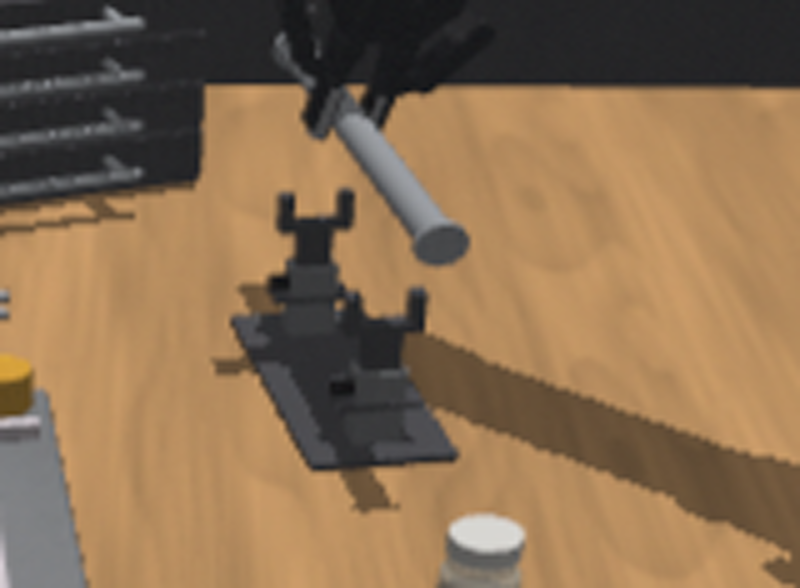

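View pics/t7c.png

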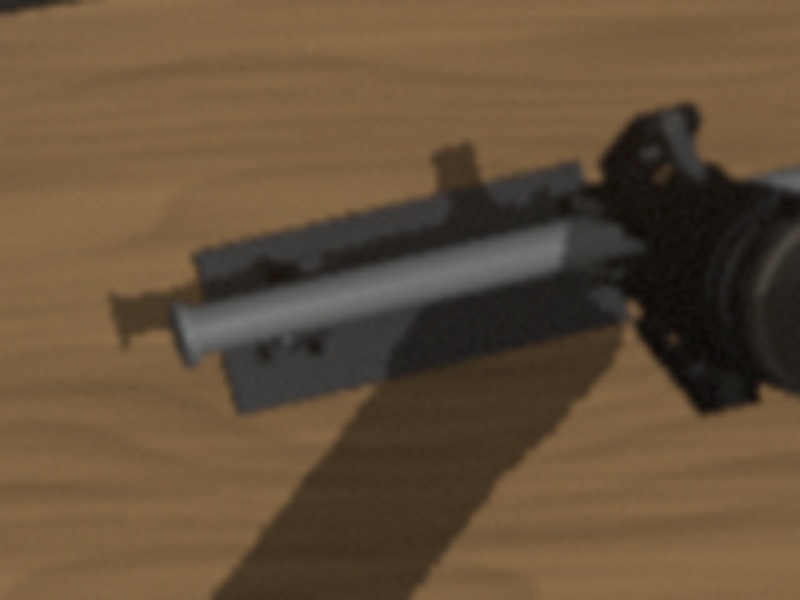

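```bash
python3 - <<'E'
from h import *
v,u=np.mgrid[0:384,0:512]
Q=[]
for n in("top","side"):
    p=arm.camera_params(n);T=np.linalg.inv(p["camera_from_world"]);D=np.load(f"pics/{n}0.npy")
    P=(np.stack([(u-p["cx"])/p["fx"]*D,-(v-p["cy"])/p["fy"]*D,-D,np.ones_like(D)],-1)@T.T)[...,:3]
    L=Ro.from_euler("z",-11.2,degrees=True).apply((P-[.381,-.352,0]).reshape(-1,3)).reshape(P.shape)
    base=(abs(L[...,0])<.07)&(abs(L[...,1])<.14)
    m=base&(L[...,2]>.004)&(L[...,2]<.014); e=L[m]
    # dark mask base
    print(n,"base x",np.percentile(e[:,0],[1,99]),"y",np.percentile(e[:,1],[1,99]),"z",np.median(e[:,2]))
    im=cv2.imread(f"pics/{n}0.png");dark=(im.max(2)<100)&base&(L[...,2]<.012)&(L[...,2]>.003)
    for sgn in(1,-1):
        m=base&(L[...,2]>.085)&(L[...,2]<.15)&(L[...,1]*sgn>0);e=L[m]*1000
        e=e[np.argsort(-e[:,2])];print(n,sgn,len(e));print(np.round(e[:40]).astype(int).tolist())
E
```

```text
top base x [-0.0562  0.0579] y [-0.1169  0.109 ] z 0.008340322796275057
top 1 130
[[-19, 76, 125], [19, 82, 125], [19, 84, 125], [-21, 81, 124], [-15, 82, 124], [-14, 76, 123], [-18, 82, 123], [20, 73, 123], [-16, 79, 123], [-19, 77, 123], [24, 80, 123], [-22, 76, 122], [18, 76, 122], [23, 77, 122], [17, 82, 122], [-18, 80, 122], [-17, 84, 122], [-15, 73, 121], [23, 75, 121], [-20, 82, 121], [-19, 85, 121], [-15, 83, 121], [-17, 76, 121], [-17, 74, 120], [-14, 85, 120], [16, 79, 120], [-21, 77, 120], [20, 75, 119], [23, 84, 119], [19, 78, 119], [22, 82, 119], [-17, 86, 119], [-22, 85, 119], [21, 77, 119], [17, 83, 118], [17, 73, 118], [21, 79, 118], [20, 84, 117], [18, 85, 117], [23, 85, 112]]
top -1 152
[[18, -81, 125], [-20, -83, 125], [22, -86, 123], [-19, -79, 123], [17, -84, 123], [-15, -84, 122], [20, -75, 122], [21, -78, 122], [20, -83, 122], [-17, -83, 122], [17, -74, 121], [17, -87, 121], [-16, -78, 121], [17, -77, 121], [-20, -74, 121], [19, -78, 121], [-16, -76, 121], [-21, -87, 121], [16, -79, 121], [-16, -87, 121], [23, -84, 121], [-14, -82, 121], [-20, -83, 121], [22, -
[... 956 characters left out ...]
, 83, 109], [15, 82, 109]]
side -1 121
[[21, -81, 125], [17, -83, 124], [-20, -77, 123], [-23, -78, 123], [-17, -80, 122], [-19, -73, 122], [17, -81, 121], [19, -74, 121], [20, -82, 121], [-22, -75, 121], [14, -82, 121], [-20, -91, 121], [-17, -76, 120], [-24, -94, 119], [15, -78, 119], [21, -80, 119], [-15, -81, 118], [-17, -90, 118], [-16, -75, 118], [19, -74, 118], [21, -77, 117], [-24, -78, 116], [-21, -79, 116], [15, -79, 115], [16, -74, 114], [-17, -77, 114], [21, -78, 112], [-24, -78, 112], [18, -78, 112], [-19, -72, 112], [-21, -80, 111], [-17, -90, 111], [-16, -85, 110], [-18, -78, 109], [-17, -73, 108], [20, -80, 108], [16, -73, 108], [17, -81, 108], [14, -81, 107], [21, -90, 107]]
```

```bash
python3 - <<'E'
from h import *
v,u=np.mgrid[0:384,0:512]
for n in("top","side"):
    p=arm.camera_params(n);T=np.linalg.inv(p["camera_from_world"]);D=np.load(f"pics/{n}7.npy" if 0 else f"pics/{n[0]}7.npy")
    P=(np.stack([(u-p["cx"])/p["fx"]*D,-(v-p["cy"])/p["fy"]*D,-D,np.ones_like(D)],-1)@T.T)[...,:3]
    L=Ro.from_euler("z",-11.2,degrees=True).apply((P-[.3817,-.3522,0]).reshape(-1,3)).reshape(P.shape)
    m=(abs(L[...,0])<.03)&(L[...,1]>0)&(L[...,1]<.2)&(L[...,2]>.17)&(L[...,2]<.23)
    e=L[m]*1000
    print(n,len(e),"ymax",np.percentile(e[:,1],[95,98,100]))
    for a in range(0,180,20):
        k=e[(e[:,1]>=a)&(e[:,1]<a+20)]
        if len(k): print(a,len(k),"x",np.percentile(k[:,0],[3,50,97]).round(1),"z",np.percentile(k[:,2],[3,50,97]).round(1))
f=np.load("pics/w7.npz");c=arm.camera_params("wrist");ax=-(f["R"]@c["mount"][:3,:3])[:,2]
for vv in range(10,231,40):
    o_,dd=wray(256,vv,f["p"],f["R"]);q=o_+dd*f["d"][vv,256]/(dd@ax);print(np.round(q,4),Ro.from_euler("z",-11.2,degrees=True).apply(q-[.3817,-.3522,0])*1000)
print("grasp stand frame",Ro.from_euler("z",-11.2,degrees=True).apply(np.array([.3851,-.3913,.2001])-[.3817,-.3522,0])*1000)
A=ray("top",337,266.6);B=ray("side",328.2,117.9)
t=np.linalg.lstsq(np.stack([A[1],-B[1]],1),B[0]-A[0],rcond=None);s=t[0];print("end",A[0]+A[1]*s[0],B[0]+B[1]*s[1],Ro.from_euler("z",-11.2,degrees=True).apply((A[0]+A[1]*s[0]+B[0]+B[1]*s[1])/2-[.3817,-.3522,0])*1000)
E
```

```text
top 768 ymax [163.8531 166.2799 167.2378]
0 88 x [-10.7  -0.7   9.4] z [201.5 208.2 212. ]
20 87 x [-10.6  -0.3   9.9] z [200.6 208.  211.9]
40 89 x [-10.5  -0.5   9.7] z [200.4 207.6 212.4]
60 88 x [-10.3  -0.7   9.7] z [201.1 208.1 212.5]
80 89 x [-10.2   0.2  10.1] z [201.9 208.1 211.2]
100 92 x [-10.   -0.1  10.4] z [200.4 207.3 212.6]
120 86 x [-9.9  0.  10.2] z [201.  207.8 211.9]
140 89 x [-9.7  0.3 10.5] z [199.2 207.3 211.2]
160 60 x [-12.4   0.1  13.7] z [189.1 207.5 214.7]
side 322 ymax [165.9533 166.6963 168.9902]
0 24 x [-8.   2.9  7.4] z [198.6 208.3 211. ]
20 25 x [-8.9  2.3  7.8] z [198.1 208.4 212.2]
40 30 x [-9.6  1.9  8.2] z [197.7 207.8 211.3]
60 31 x [-9.2  3.3  7.7] z [196.4 207.7 211. ]
80 28 x [-6.5  4.6  8.9] z [195.2 206.6 211.2]
100 29 x [-7.7  2.8  8.7] z [198.5 208.  210.9]
120 34 x [-9.   2.6  8.5] z [197.9 208.1 211.2]
140 23 x [-6.8  4.7  9.1] z [196.7 207.7 211.5]
160 98 x [-14.8  -1.2  11. ] z [185.8 200.1 212. ]
[ 0.3626 -0.2797  0.2104] [ -4.7067  74.8195 210.3527]
[ 0.3655 -0.2961  0.2114] [ -5.0271  58.2295 211.368 ]
[ 0.3685 -0.3111  0.2109] [ -4.9269  42.8247 210.8556]
[ 0.3715 -0.3262  0.2108] [ -4.9562  27.5353 210.8418]
[ 0.3744 -0.3415  0.211 ] [ -5.0397  11.9441 211.0441]
[ 0.3779 -0.358   0.2103] [ -4.8543  -4.9249 210.2617]
grasp stand frame [ -4.2593 -39.0157 200.1   ]
end [ 0.3495 -0.1936  0.1972] [ 0.3466 -0.1931  0.1969] [ -2.1393 162.391  197.0281]
```

Call:
play_rows:
  increments:
    - [[0,0,0],[0,10,-2.7],-1]
    - [[0,0,0],[0,24,-6.4],-1]
    - [[0,0,0],[0,38,-10.1],-1]
    - [[0,0,0],[0,50,-13.3],-1]
    - [[0,0,0],[0,58,-15.4],-1]

```text
clock: 11.45
tcp_pos: [0.3921, -0.3866, 0.1201]
eef_rot: [0.613, -0.472, 0.385, -0.503]
ft_force: [0.2, -0.2, -6.1]
finger_gap: 0.0197
```

Call:
play_rows:
  increments:
    - [[0,0,0],[0,0,0],-1]
    - [[0,0,0],[0,0,0],-1]

```text
clock: 11.65
tcp_pos: [0.3923, -0.3862, 0.12]
eef_rot: [0.613, -0.472, 0.385, -0.503]
ft_force: [0.2, 0.3, -6.0]
finger_gap: 0.0198
```

```bash
cat > chk.py <<'E'
from h import *
def chk(tag,zlo=.1,zhi=.23):
    st()
    v,u=np.mgrid[0:384,0:512]
    for n in("top","side"):
        im,D=arm.camera(n);cv2.imwrite(f"pics/{n[0]}{tag}.png",im);np.save(f"pics/{n[0]}{tag}.npy",D)
        p=arm.camera_params(n);T=np.linalg.inv(p["camera_from_world"])
        P=(np.stack([(u-p["cx"])/p["fx"]*D,-(v-p["cy"])/p["fy"]*D,-D,np.ones_like(D)],-1)@T.T)[...,:3]
        L=Ro.from_euler("z",-11.2,degrees=True).apply((P-[.3817,-.3522,0]).reshape(-1,3)).reshape(P.shape)
        m=(abs(L[...,0])<.025)&(L[...,1]>-.2)&(L[...,1]<.2)&(L[...,2]>zlo)&(L[...,2]<zhi)
        e=L[m]*1000
        print(n,len(e),"ymax",np.percentile(e[:,1],[0,2,98,100]))
        for a in (-120,0,20,40,100,120,140):
            k=e[(e[:,1]>=a)&(e[:,1]<a+20)]
            if len(k)>9: print(a,len(k),"x",np.percentile(k[:,0],[3,50,97]).round(1),"z",np.percentile(k[:,2],[3,50,97]).round(1))
E
python3 - <<'E'
from chk import *
chk("8")
E
```

```text
t 11.65 tcp [ 0.3923 -0.3862  0.12  ] F [ 0.2   0.3  -5.98] M [-0.077  0.602  0.011] gap 0.0198 q [ 1.27  0.31 -0.52  1.99 -0.09  0.73  1.06]
grasp [ 0.3875 -0.3871  0.1383] axes
 [[ 0.198  0.252  0.947]
 [-0.98   0.049  0.192]
 [ 0.002 -0.966  0.257]]
top 1324 ymax [-164.403  -158.6994  166.7968  168.4369]
-120 35 x [-1.9  5.4 10.1] z [138.6 147.3 151.4]
0 76 x [-10.   -0.5  10.4] z [139.5 146.4 149.7]
20 76 x [-9.6  0.5 10.2] z [140.2 146.7 150.7]
40 80 x [-10.    0.1  10.6] z [139.2 146.6 150.8]
100 79 x [-9.5  0.4 10.7] z [140.1 145.8 150.2]
120 80 x [-9.7  0.6 10.5] z [139.1 145.8 149.8]
140 79 x [-9.3  0.7 11. ] z [139.3 145.9 149.8]
side 881 ymax [-163.5797 -140.675   167.9739  171.4881]
0 25 x [-7.3  3.8  8.7] z [136.6 147.  150.4]
20 27 x [-7.   5.2  9.8] z [137.6 146.5 150.8]
40 29 x [-8.2  3.2  9.7] z [136.8 147.3 150.8]
100 34 x [-7.1  3.7  9.8] z [137.6 146.6 150.1]
120 31 x [-7.7  5.  10.1] z [135.7 145.8 149.9]
140 25 x [-6.7  4.  10.1] z [137.1 147.4 149.6]
```

Call:
play_rows:
  increments:
    - [[0,0,0],[0,5,-1.3],-1]
    - [[0,0,0],[0,10,-2.7],-1]
    - [[0,0,0],[0,15,-4],-1]
    - [[0,0,0],[0,19.5,-5.4],-1]
    - [[0,0,0],[0,19.5,-5.4],-1]

```text
clock: 12.25
tcp_pos: [0.3918, -0.3865, 0.0995]
eef_rot: [0.613, -0.472, 0.386, -0.503]
ft_force: [-0.1, 0.6, -6.5]
finger_gap: 0.0195
```

```bash
python3 - <<'E'
from h import *
st()
for i in range(3):
    arm.camera("top");s=arm.sense();print(np.round(np.r_[s["ft_force"],s["wrist_torque"]],3))
E
```

```text
t 12.25 tcp [ 0.3918 -0.3865  0.0995] F [-0.05  0.6  -6.5 ] M [-0.081  0.611 -0.013] gap 0.0195 q [ 1.27  0.34 -0.51  2.01 -0.08  0.69  1.05]
grasp [ 0.387  -0.3874  0.1178] axes
 [[ 0.197  0.252  0.947]
 [-0.98   0.049  0.191]
 [ 0.002 -0.966  0.257]]
[ 1.324 -0.432 -5.899 -0.074  0.622 -0.043]
[-0.368  0.659 -6.061 -0.114  0.612 -0.009]
[ 0.711  0.033 -5.852 -0.03   0.542 -0.005]
```

Now feel downward in 1 mm steps.

Call:
play_rows:
  increments:
    - [[0,0,0],[0,1,-0.3],-1]
    - [[0,0,0],[0,1.9,-0.5],-1]
    - [[0,0,0],[0,2.9,-0.8],-1]
    - [[0,0,0],[0,3.9,-1],-1]
    - [[0,0,0],[0,3.9,-1],-1]

```text
clock: 12.9
tcp_pos: [0.3925, -0.3871, 0.0964]
eef_rot: [0.613, -0.472, 0.385, -0.503]
ft_force: [0.6, 0.7, -6.4]
finger_gap: 0.0196
```

Call:
play_rows:
  increments:
    - [[0,0,0],[0,0.7,-0.2],-1]
    - [[0,0,0],[0,1,-0.3],-1]
    - [[0,0,0],[0,1,-0.3],-1]

```text
clock: 13.2
tcp_pos: [0.3925, -0.3871, 0.0953]
eef_rot: [0.613, -0.472, 0.385, -0.503]
ft_force: [-0.6, 0.1, -6.3]
finger_gap: 0.0196
```

Call:
play_rows:
  increments:
    - [[0,0,0],[0,0.7,-0.2],-1]
    - [[0,0,0],[0,1,-0.3],-1]
    - [[0,0,0],[0,1,-0.3],-1]

```text
clock: 13.5
tcp_pos: [0.3924, -0.387, 0.0942]
eef_rot: [0.613, -0.472, 0.385, -0.503]
ft_force: [-0.8, -0.1, -5.7]
finger_gap: 0.0199
```

Call:
play_rows:
  increments:
    - [[0,0,0],[0,0.7,-0.2],-1]
    - [[0,0,0],[0,1,-0.3],-1]
    - [[0,0,0],[0,1,-0.3],-1]

```text
clock: 13.8
tcp_pos: [0.3926, -0.3872, 0.0938]
eef_rot: [0.613, -0.472, 0.385, -0.503]
ft_force: [-2.5, 1.2, 1.4]
finger_gap: 0.0201
```

Call:
play_rows:
  increments:
    - [[0,0,0],[0,0.7,-0.2],-1]
    - [[0,0,0],[0,1,-0.3],-1]
    - [[0,0,0],[0,1,-0.3],-1]

```text
clock: 14.1
tcp_pos: [0.3926, -0.3871, 0.0937]
eef_rot: [0.613, -0.472, 0.385, -0.503]
ft_force: [-5.2, 2.0, 7.6]
finger_gap: 0.0198
```

Call:
play_rows:
  increments:
    - [[0,0,0],[0,0,0],-1]
    - [[0,0,0],[0,0,0],-1]

```text
clock: 14.3
tcp_pos: [0.3926, -0.3871, 0.0938]
eef_rot: [0.613, -0.472, 0.385, -0.503]
ft_force: [-2.3, 1.3, 1.8]
finger_gap: 0.0195
```

```bash
python3 - <<'E'
from chk import *
chk("9",.095,.2)
st()
E
```

```text
t 14.3 tcp [ 0.3926 -0.3871  0.0938] F [-2.32  1.26  1.75] M [0.392 0.747 0.108] gap 0.0195 q [ 1.26  0.35 -0.51  2.01 -0.08  0.67  1.05]
grasp [ 0.3878 -0.388   0.1121] axes
 [[ 0.197  0.253  0.947]
 [-0.98   0.047  0.192]
 [ 0.004 -0.966  0.258]]
top 1270 ymax [-166.0244 -160.5481  165.5911  167.8811]
-120 32 x [-1.7  5.6 10.7] z [112.8 121.2 124.2]
0 74 x [-9.8  0.4 10.4] z [113.9 120.4 124.6]
20 75 x [-9.5  0.2 10.6] z [114.1 120.2 125.8]
40 73 x [-9.6  0.7 10.7] z [112.9 120.7 124.1]
100 73 x [-9.5  0.3 10.7] z [114.1 120.7 124.7]
120 75 x [-9.6  0.6 10.7] z [112.7 120.4 124.6]
140 74 x [-9.1  0.6 10.9] z [115.5 120.2 125.6]
side 876 ymax [-166.2008 -147.8274  167.6613  169.8114]
0 25 x [-8.1  3.3  9.8] z [110.1 120.2 124. ]
20 27 x [-6.1  5.   9.4] z [110.3 120.9 124.6]
40 27 x [-9.2  1.7  8.9] z [111.5 120.9 123.3]
100 29 x [-8.2  4.9  9.1] z [110.1 119.7 123.1]
120 33 x [-7.9  4.3  9.6] z [110.2 121.1 123.4]
140 26 x [-10.6   3.5   9.1] z [112.4 120.8 124.5]
t 14.4 tcp [ 0.3926 -0.3872  0.0938] F [-3.13  1.37  2.17] M [0.418 0.732 0.091] gap 0.0199 q [ 1.26  0.35 -0.51  2.01 -0.08  0.67  1.05]
grasp [ 0.3878 -0.3881  0.1121] axes
 [[ 0.197  0.253  0.947]
 [-0.98   0.047  0.192]
 [ 0.004 -0.966  0.258]]
```

Call:
play_rows:
  increments:
    - [[0,0,0],[0,-0.2,0],-1]
    - [[0,0,0],[0,-0.3,0.1],-1]
    - [[0,0,0],[0,-0.3,0.1],-1]

```text
clock: 14.7
tcp_pos: [0.3926, -0.3872, 0.0938]
eef_rot: [0.613, -0.472, 0.385, -0.503]
ft_force: [-1.7, 0.3, -2.1]
finger_gap: 0.0198
```

```bash
python3 - <<'E'
from h import *
st()
E
```

```text
t 14.7 tcp [ 0.3926 -0.3872  0.0938] F [-1.7   0.31 -2.14] M [0.216 0.655 0.112] gap 0.0198 q [ 1.26  0.35 -0.51  2.01 -0.08  0.67  1.05]
grasp [ 0.3878 -0.3881  0.1122] axes
 [[ 0.197  0.253  0.947]
 [-0.98   0.047  0.192]
 [ 0.004 -0.966  0.258]]
```

Call:
play_rows:
  increments:
    - [[0,0,0],[0,0,0],-0.6]
    - [[0,0,0],[0,0,0],-0.45]
    - [[0,0,0],[0,0,0],-0.3]
    - [[0,0,0],[0,0,0],-0.1]
    - [[0,0,0],[0,0,0],0]

```text
clock: 15.2
tcp_pos: [0.3931, -0.3876, 0.0943]
eef_rot: [0.613, -0.472, 0.384, -0.504]
ft_force: [0.6, -0.1, -0.4]
finger_gap: 0.0423
```

```bash
python3 - <<'E'
from chk import *
chk("10",.095,.2)
st()
im=cv2.imread("pics/s10.png");cv2.imwrite("pics/s10c.png",cv2.resize(im[60:200,240:400],None,fx=5,fy=4.2,interpolation=cv2.INTER_CUBIC))
E
```

```text
t 15.2 tcp [ 0.3931 -0.3876  0.0943] F [ 0.61 -0.09 -0.4 ] M [-0.038  0.287  0.032] gap 0.0423 q [ 1.26  0.35 -0.51  2.01 -0.08  0.67  1.05]
grasp [ 0.3883 -0.3885  0.1127] axes
 [[ 0.197  0.254  0.947]
 [-0.98   0.046  0.192]
 [ 0.005 -0.966  0.258]]
top 1233 ymax [-166.2997 -160.1842  165.5477  167.2662]
-120 30 x [-1.1  6.5 10.7] z [115.1 119.9 125.1]
0 69 x [-9.4  0.3 10.5] z [114.  120.3 125.6]
20 78 x [-9.5  0.8 10.8] z [114.5 120.1 124.8]
40 73 x [-9.6  0.1 10.6] z [114.3 120.5 126.4]
100 76 x [-9.5  0.6 10.6] z [113.4 120.9 124.9]
120 74 x [-9.  1. 11.] z [114.8 121.4 125.3]
140 76 x [-9.1  0.9 11.1] z [114.4 119.7 123.9]
side 764 ymax [-164.0589  -86.4044  167.612   170.074 ]
0 24 x [-7.3  3.4  8.9] z [110.8 121.  124.2]
20 28 x [-5.4  3.8 10.3] z [112.5 120.3 123.3]
40 26 x [-7.4  3.2 10. ] z [112.1 120.6 124.7]
100 28 x [-8.   3.4 10. ] z [112.8 120.8 124. ]
120 33 x [-6.8  4.6  9.6] z [111.5 121.  123.9]
140 25 x [-7.8  5.6  9.7] z [110.7 120.2 124.4]
t 15.3 tcp [ 0.3929 -0.3874  0.0941] F [-0.29 -0.16 -0.7 ] M [0.003 0.301 0.031] gap 0.0424 q [ 1.26  0.35 -0.51  2.01 -0.08  0.67  1.05]
grasp [ 0.388  -0.3883  0.1124] axes
 [[ 0.197  0.254  0.947]
 [-0.98   0.047  0.192]
 [ 0.004 -0.966  0.258]]
```

View pics/s10c.png

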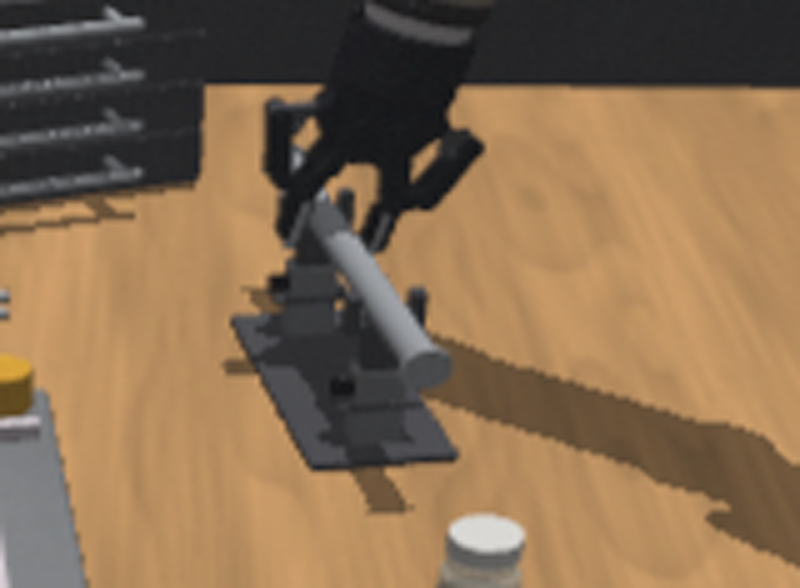

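Call:
play_rows:
  increments:
    - [[0,0,0],[0,-15,0],0]
    - [[0,0,0],[0,-40,0],0]
    - [[0,0,0],[0,-70,0],0]
    - [[0,0,0],[0,-100,0],0]
    - [[0,0,0],[0,-125,0],0]

```text
clock: 15.8
tcp_pos: [0.3611, -0.3936, 0.2166]
eef_rot: [0.613, -0.473, 0.384, -0.504]
ft_force: [0.9, -0.8, 0.3]
finger_gap: 0.0429
```

```bash
python3 - <<'E'
from h import *
st()
rows(np.array([.55,-.067,.21]),Rt(7.57,15,-1),10)
E
```

```text
t 15.8 tcp [ 0.3611 -0.3936  0.2166] F [ 0.87 -0.77  0.31] M [-0.087  0.206  0.072] gap 0.0429 q [ 1.37  0.17 -0.53  1.92 -0.17  0.94  1.14]
grasp [ 0.3562 -0.3945  0.2349] axes
 [[ 0.197  0.255  0.947]
 [-0.98   0.045  0.192]
 [ 0.006 -0.966  0.259]]
total turn deg 3.816258806469861 shift mm 381.17819178442465
[0.0, 0.007, -0.001] [-28.3, 8.8, 24.0]
[0.0, 0.013, -0.002] [-56.6, 17.7, 48.0]
[0.0, 0.02, -0.003] [-84.8, 26.5, 72.0]
[0.0, 0.026, -0.005] [-113.1, 35.3, 95.9]
[0.0, 0.033, -0.006] [-141.4, 44.1, 119.9]
[0.0, 0.039, -0.007] [-169.7, 53.0, 143.9]
[0.0, 0.046, -0.008] [-197.9, 61.8, 167.9]
[0.0, 0.052, -0.009] [-226.2, 70.6, 191.9]
[0.0, 0.059, -0.01] [-254.5, 79.5, 215.9]
[0.0, 0.066, -0.012] [-282.8, 88.3, 239.9]
```

Call:
play_rows:
  increments:
    - [[0,0.007,0],[-28,8,24],0]
    - [[0,0.014,0],[-57,16,48],0]
    - [[0,0.02,0],[-85,25,72],0]
    - [[0,0.026,0],[-113,34,96],0]
    - [[0,0.033,0],[-141,43,120],0]

```text
clock: 16.3
tcp_pos: [0.4584, -0.2291, 0.2054]
eef_rot: [0.606, -0.464, 0.394, -0.512]
ft_force: [0.2, -0.4, -0.1]
finger_gap: 0.0427
```

Call:
play_rows:
  increments:
    - [[0,0.007,0],[-28,8,24],0]
    - [[0,0.014,0],[-57,17,48],0]
    - [[0,0.02,0],[-85,27,72],0]
    - [[0,0.026,0],[-113,36,96],0]
    - [[0,0.033,0],[-141,45,120],0]

```text
clock: 16.8
tcp_pos: [0.5616, -0.0677, 0.1934]
eef_rot: [0.599, -0.455, 0.404, -0.52]
ft_force: [0.5, -0.7, 0.4]
finger_gap: 0.0423
```

```bash
python3 - <<'E'
from h import *
st()
p,R=pose();im,d=arm.camera("wrist");cv2.imwrite("pics/w11.png",im);np.savez("pics/w11.npz",p=p,R=R.as_matrix(),d=d)
im,d=arm.camera("top");cv2.imwrite("pics/t11.png",im)
E
```

```text
t 16.8 tcp [ 0.5616 -0.0677  0.1934] F [ 0.5  -0.7   0.36] M [-0.057  0.221  0.01 ] gap 0.0423 q [ 0.77  0.2  -0.77  1.97  0.13  0.77  0.08]
grasp [ 0.5568 -0.0685  0.2117] axes
 [[ 0.133  0.256  0.958]
 [-0.991  0.044  0.126]
 [-0.01  -0.966  0.259]]
```

View pics/w11.png

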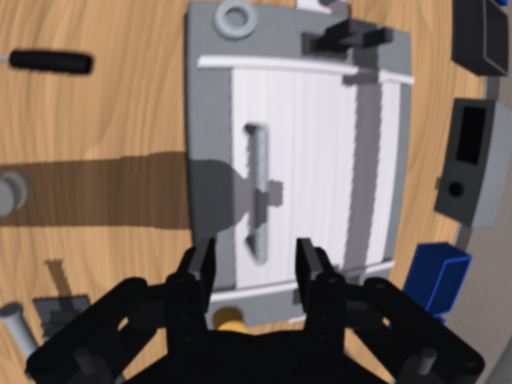

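View pics/t11.png

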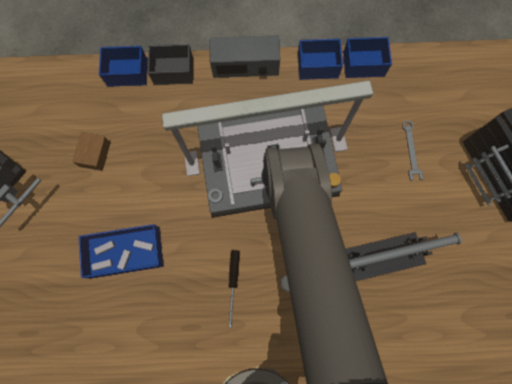

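```bash
python3 - <<'E'
from h import *
p,R=pose();im,d=arm.camera("wrist");cv2.imwrite("pics/w12.png",im);np.savez("pics/w12.npz",p=p,R=R.as_matrix(),d=d)
st()
cv2.imwrite("pics/w12c.png",cv2.resize(im[90:290,180:360],None,fx=3,fy=3))
c=arm.camera_params("wrist");M=R.as_matrix()@c["mount"][:3,:3];ax=-M[:,2]
pts=[]
for v in range(100,290,2):
    for u in range(230,290):
        o,dd=wray(u,v,p,R.as_matrix());q=o+dd*d[v,u]/(dd@ax)
        if .103<q[2]<.12: pts.append(np.r_[u,v,q])
pts=np.array(pts)
for v in np.unique(pts[:,1])[::6]:
    k=pts[pts[:,1]==v];print(v,k[:,0].min(),k[:,0].max(),np.round(wonz((k[:,0].min()+k[:,0].max())/2,v,.108,p,R.as_matrix()),4))
E
```

```text
t 16.95 tcp [ 0.562  -0.0653  0.1936] F [ 0.42 -0.9   0.02] M [-0.073  0.285  0.017] gap 0.0428 q [ 0.77  0.2  -0.77  1.97  0.13  0.77  0.09]
grasp [ 0.5571 -0.0662  0.2119] axes
 [[ 0.14   0.256  0.957]
 [-0.99   0.048  0.132]
 [-0.012 -0.966  0.26 ]]Traceback (most recent call last):
  File "<stdin>", line 9, in <module>
  File "h.py", line 32, in wray
    c=arm.camera_params("wrist");x=(u-c["cx"])/c["fx"];y=(v-c["cy"])/c["fy"];r=np.hypot(x,y)
ValueError: time passes only in moves, steps and waits
```

View pics/w12c.png

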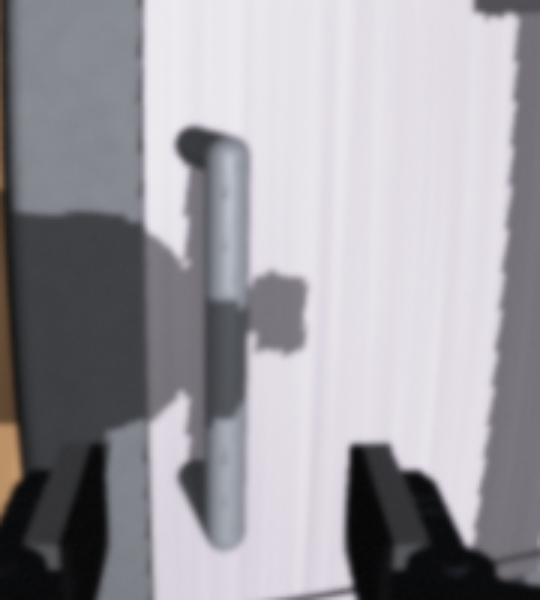

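```bash
python3 - <<'E'
from h import *
f=np.load("pics/w12.npz");p,R=f["p"],f["R"]
A=wonz(256,136.5,.108,p,R);B=wonz(255.7,271.5,.108,p,R);print(A,B,(A+B)/2,np.linalg.norm(A-B))
C=wonz(255.8,195,.108,p,R);print(C)
st()
h=np.array([.588,-.0625,.109])
rows(h,Rt(7.57,15,-1),3)
E
```

```text
[ 0.5814 -0.0057  0.108 ] [ 0.5981 -0.1247  0.108 ] [ 0.5898 -0.0652  0.108 ] 0.12019646254413084
[ 0.588  -0.0531  0.108 ]
t 16.95 tcp [ 0.562  -0.0653  0.1936] F [ 0.42 -0.9   0.02] M [-0.073  0.285  0.017] gap 0.0428 q [ 0.77  0.2  -0.77  1.97  0.13  0.77  0.09]
grasp [ 0.5571 -0.0662  0.2119] axes
 [[ 0.14   0.256  0.957]
 [-0.99   0.048  0.132]
 [-0.012 -0.966  0.26 ]]
total turn deg 0.8255313058202305 shift mm 107.50757831581001
[-0.0, 0.002, -0.004] [0.7, 35.8, 1.1]
[-0.001, 0.003, -0.009] [1.4, 71.6, 2.2]
[-0.001, 0.005, -0.013] [2.1, 107.4, 3.2]
```

Call:
play_rows:
  increments:
    - [[0,0.002,-0.006],[1,30,1],0]
    - [[0,0.004,-0.013],[1.5,55,2.5],0]
    - [[0,0.005,-0.013],[2,75,4],0]
    - [[0,0.005,-0.013],[2,85,4],0]
    - [[0,0.005,-0.013],[2,85,4],0]

```text
clock: 17.45
tcp_pos: [0.5867, -0.0636, 0.1111]
eef_rot: [0.596, -0.458, 0.402, -0.522]
ft_force: [-0.7, 0.3, 0.3]
finger_gap: 0.0427
```

```bash
python3 - <<'E'
from h import *
st()
im,d=arm.camera("wrist");cv2.imwrite("pics/w13.png",im)
rows(np.array([.589,-.0635,.109]),Rt(7.57,15,-1),2)
E
```

```text
t 17.45 tcp [ 0.5867 -0.0636  0.1111] F [-0.69  0.28  0.3 ] M [-0.025  0.3    0.001] gap 0.0427 q [ 0.64  0.36 -0.69  2.    0.32  0.63 -0.09]
grasp [ 0.5818 -0.0643  0.1295] axes
 [[ 0.131  0.255  0.958]
 [-0.991  0.035  0.126]
 [-0.001 -0.966  0.257]]
total turn deg 0.05466013208701772 shift mm 22.634568653318837
[-0.0, -0.0, -0.0] [0.1, 11.3, 0.3]
[-0.0, -0.001, -0.0] [0.2, 22.6, 0.7]
```

View pics/w13.png

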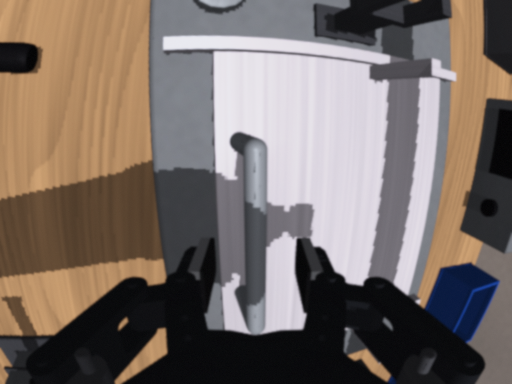

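Rod centred between fingers (col ~255). Advance and grip.

Call:
play_rows:
  increments:
    - [[0,0,0],[0,11,0.3],0]
    - [[0,0,0],[0,22,0.7],0]
    - [[0,0,0],[0,22,0.7],0]
    - [[0,0,0],[0,22,0.7],-0.5]
    - [[0,0,0],[0,22,0.7],-1]
  grip_force: 60

```text
clock: 18.0
tcp_pos: [0.5936, -0.0626, 0.0914]
eef_rot: [0.597, -0.458, 0.401, -0.523]
ft_force: [-12.3, -1.5, 2.7]
finger_gap: 0.0143
```

Call:
play_rows:
  increments:
    - [[0,0,0],[0,0,0],-1]
    - [[0,0,0],[0,0,0],-1]
    - [[0,0,0],[0,0,0],-1]

```text
clock: 18.3
tcp_pos: [0.592, -0.0629, 0.091]
eef_rot: [0.596, -0.459, 0.402, -0.522]
ft_force: [-5.9, -0.1, 3.4]
finger_gap: 0.01
```

```bash
python3 - <<'E'
from h import *
st()
p,R=pose();g=p-R.apply([0,.019,0]);x=Ro.from_euler("z",7.57,degrees=True).apply([1,0,0])
rows(g-x*.06,R,6)
E
```

```text
t 18.3 tcp [ 0.592  -0.0629  0.091 ] F [-5.93 -0.1   3.38] M [-0.101  1.302  0.075] gap 0.01 q [ 0.61  0.39 -0.66  2.    0.36  0.59 -0.13]
grasp [ 0.5872 -0.0635  0.1094] axes
 [[ 0.131  0.253  0.959]
 [-0.991  0.033  0.126]
 [ 0.    -0.967  0.255]]
total turn deg 0.0 shift mm 60.00000000000006
[0.0, 0.0, 0.0] [0.0, -2.6, -9.7]
[0.0, 0.0, 0.0] [0.0, -5.1, -19.3]
[0.0, 0.0, 0.0] [0.0, -7.7, -29.0]
[0.0, 0.0, 0.0] [0.0, -10.2, -38.7]
[0.0, 0.0, 0.0] [0.0, -12.8, -48.3]
[0.0, 0.0, 0.0] [0.1, -15.3, -58.0]
```

Call:
play_rows:
  increments:
    - [[0,0,0],[0,-2,-7.5],-1]
    - [[0,0,0],[0,-4.5,-17],-1]
    - [[0,0,0],[0,-7,-27],-1]
    - [[0,0,0],[0,-9.5,-37],-1]
    - [[0,0,0],[0,-12,-45],-1]

```text
clock: 18.8
tcp_pos: [0.5448, -0.0692, 0.0911]
eef_rot: [0.596, -0.459, 0.402, -0.522]
ft_force: [2.9, -0.2, -8.2]
finger_gap: 0.0099
```

```bash
python3 - <<'E'
from h import *
st()
E
```

```text
t 18.8 tcp [ 0.5448 -0.0692  0.0911] F [ 2.89 -0.2  -8.2 ] M [-0.125 -0.082  0.001] gap 0.0099 q [ 0.69  0.32 -0.7   2.1   0.31  0.55 -0.07]
grasp [ 0.54   -0.0698  0.1095] axes
 [[ 0.131  0.253  0.959]
 [-0.991  0.033  0.126]
 [ 0.    -0.967  0.255]]
```

Call:
play_rows:
  increments:
    - [[0,0,0],[0,-0.6,-4],-1]
    - [[0,0,0],[0,-1.6,-8],-1]
    - [[0,0,0],[0,-2.6,-11.5],-1]
    - [[0,0,0],[0,-3.2,-14],-1]
    - [[0,0,0],[0,-3.2,-14],-1]

```text
clock: 19.3
tcp_pos: [0.5325, -0.0708, 0.0911]
eef_rot: [0.597, -0.457, 0.401, -0.523]
ft_force: [9.3, -0.0, -10.0]
finger_gap: 0.0099
```

```bash
python3 - <<'E'
from h import *
st()
E
```

```text
t 19.3 tcp [ 0.5325 -0.0708  0.0911] F [ 9.31 -0.01 -9.97] M [-0.05  -1.034 -0.065] gap 0.0099 q [ 0.71  0.3  -0.71  2.13  0.29  0.54 -0.05]
grasp [ 0.5276 -0.0714  0.1095] axes
 [[ 0.131  0.258  0.957]
 [-0.991  0.034  0.126]
 [-0.    -0.966  0.26 ]]
```

Call:
play_rows:
  increments:
    - [[0,0,0],[0,0.2,-2],-1]
    - [[0,0,0],[0,0.2,-3.5],-1]
    - [[0,0,0],[0,0.2,-3.5],-1]

```text
clock: 19.6
tcp_pos: [0.5326, -0.0708, 0.0911]
eef_rot: [0.599, -0.455, 0.399, -0.524]
ft_force: [11.9, 0.0, -11.0]
finger_gap: 0.01
```

```bash
python3 - <<'E'
from h import *
st()
E
```

```text
t 19.6 tcp [ 0.5326 -0.0708  0.0911] F [ 11.85   0.02 -10.96] M [-0.066 -1.375 -0.053] gap 0.01 q [ 0.71  0.3  -0.71  2.14  0.29  0.53 -0.05]
grasp [ 0.5275 -0.0715  0.1095] axes
 [[ 0.132  0.265  0.955]
 [-0.991  0.036  0.127]
 [-0.001 -0.964  0.267]]
```

Call:
play_rows:
  increments:
    - [[0,0,0],[0,0,0],-1]
    - [[0,0,0],[0,0,0],-1]

```text
clock: 19.8
tcp_pos: [0.5326, -0.0708, 0.0911]
eef_rot: [0.599, -0.455, 0.399, -0.524]
ft_force: [3.9, -0.7, -5.1]
finger_gap: 0.01
```

Call:
play_rows:
  increments:
    - [[0,0,0],[0,0,0],-0.8]
    - [[0,0,0],[0,0,0],-0.5]
    - [[0,0,0],[0,0,0],-0.2]
    - [[0,0,0],[0,0,0],0]
    - [[0,0,0],[0,0,0],0]

```text
clock: 20.3
tcp_pos: [0.5325, -0.0708, 0.0912]
eef_rot: [0.599, -0.455, 0.399, -0.524]
ft_force: [0.9, -0.3, -0.6]
finger_gap: 0.0429
```

```bash
python3 - <<'E'
from h import *
st()
im,d=arm.camera("wrist");cv2.imwrite("pics/w14.png",im)
E
```

```text
t 20.3 tcp [ 0.5325 -0.0708  0.0912] F [ 0.86 -0.33 -0.56] M [-0.095  0.322 -0.006] gap 0.0429 q [ 0.71  0.3  -0.71  2.14  0.29  0.53 -0.05]
grasp [ 0.5275 -0.0715  0.1095] axes
 [[ 0.132  0.265  0.955]
 [-0.991  0.036  0.127]
 [-0.    -0.964  0.267]]
```

View pics/w14.png

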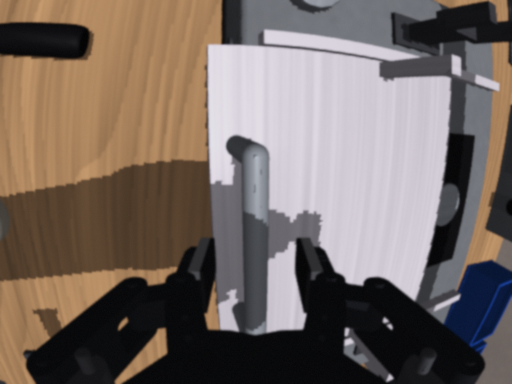

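Cover is open, fingers free of the rod. Retreat up and back.

Call:
play_rows:
  increments:
    - [[0,0,0],[0,-15,0],0]
    - [[0,0,0],[0,-40,0],0]
    - [[0,0,0],[0,-75,0],0]
    - [[0,0,0],[0,-115,0],0]
    - [[0,0,0],[0,-150,0],0]

```text
clock: 20.85
tcp_pos: [0.4924, -0.0758, 0.2372]
eef_rot: [0.599, -0.455, 0.399, -0.524]
ft_force: [0.8, -0.8, -0.1]
finger_gap: 0.0427
```

Call:
play_rows:
  increments:
    - [[0,0,0],[0,-30,-30],0]
    - [[0,0,0],[0,-60,-60],0]
    - [[0,0,0],[0,-60,-60],0]
    - [[0,0,0],[0,-60,-60],0]

```text
clock: 21.25
tcp_pos: [0.4191, -0.0859, 0.2797]
eef_rot: [0.598, -0.455, 0.398, -0.525]
ft_force: [0.2, -0.1, -1.0]
finger_gap: 0.0425
```

```bash
python3 - <<'E'
from chk import *
chk("15",.09,.15)
for n,c in(("t",(slice(60,300),slice(150,470))),("s",(slice(60,280),slice(120,400)))):
    im=cv2.imread(f"pics/{n}15.png");cv2.imwrite(f"pics/{n}15c.png",cv2.resize(im[c],None,fx=2.4,fy=2.4,interpolation=cv2.INTER_CUBIC))
E
```

```text
t 21.25 tcp [ 0.4191 -0.0859  0.2797] F [ 0.2  -0.12 -1.05] M [-0.016  0.257 -0.016] gap 0.0425 q [ 1.02 -0.24 -0.7   2.11 -0.32  0.99  0.59]
grasp [ 0.4141 -0.0865  0.298 ] axes
 [[ 0.131  0.266  0.955]
 [-0.991  0.033  0.127]
 [ 0.002 -0.963  0.268]]
top 973 ymax [-166.3098 -161.4197   66.3248   77.8157]
-120 74 x [-10.3  -0.5  10.1] z [113.3 120.8 124.9]
0 73 x [-9.4 -0.1 10.4] z [115.5 120.9 124.8]
20 76 x [-9.5  0.5 10.8] z [112.6 120.7 124.6]
40 73 x [-9.6  0.6 10.6] z [114.4 121.1 125.1]
side 616 ymax [-161.6073 -121.1208  168.0044  171.7741]
-120 17 x [-8.7  1.6  7.9] z [114.1 121.5 124.2]
0 24 x [-7.7  4.7  9.5] z [110.1 120.2 123.9]
20 29 x [-6.5  3.6  9.3] z [111.2 121.2 124.3]
40 28 x [-9.2  3.1 10. ] z [113.1 120.2 123.5]
100 31 x [-7.7  4.1  9.7] z [111.  120.1 125.3]
120 30 x [-6.6  4.1  9.8] z [109.2 120.9 124.3]
140 25 x [-7.   5.   9.2] z [110.  120.5 124.8]
```

View pics/t15c.png

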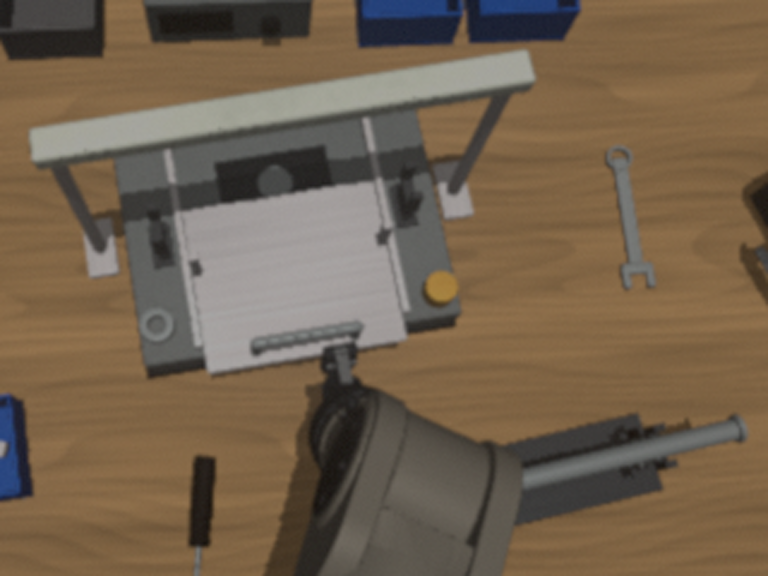

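View pics/s15c.png

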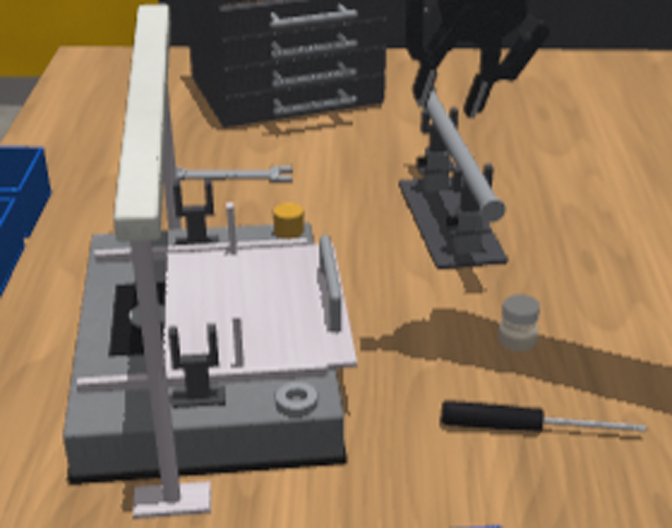

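Call:
play_rows:
  increments:
    - [[0,0,0],[0,0,0],0]
    - [[0,0,0],[0,0,0],0]
    - [[0,0,0],[0,0,0],0]

```text
clock: 21.65
tcp_pos: [0.4197, -0.0847, 0.2779]
eef_rot: [0.6, -0.456, 0.399, -0.523]
ft_force: [0.6, 1.1, -0.3]
finger_gap: 0.043
```

```bash
python3 - <<'E'
from h import *
st();print(arm.close_job())
E
```

```text
t 21.65 tcp [ 0.4197 -0.0847  0.2779] F [ 0.64  1.14 -0.32] M [-0.05   0.198 -0.04 ] gap 0.043 q [ 1.02 -0.24 -0.71  2.11 -0.32  0.99  0.59]
grasp [ 0.4147 -0.0854  0.2962] axes
 [[ 0.134  0.263  0.955]
 [-0.991  0.038  0.129]
 [-0.003 -0.964  0.266]]
the job is handed in; nothing more can be done
None
```

The bar is parked on the stand, the cover is fully open, and the job is handed in at 21.7 s; no verdict was reported.

- **Finding the balance point:** I gripped the bar at its middle, raised it a few mm, and felt and saw the −y end hang back. I set it down and regripped 37 mm towards that end. It then lifted level, about 44 mm straight up, and left the brackets with both ends together.
- **Parking:** I lowered the bar onto the stand by feel. Contact came with the bar's axis about 112 mm above the table. While feeling for contact I overshot by one step, so the rests briefly carried about 14 N, twice the bar's weight. I eased off until they carried about 4 N before opening the fingers.
- **Parked position:** The last depth views show the bar level and within about 1 mm of the middle of both slots.
- **Cover:** It slid 60 mm to a firm stop. It did not move under a further 12 N pull. I then let go and backed the hand away.
- **Bystanders:** The brass weight and bearing ring are at the same pixels as in the first picture, within 0.3 px. The lamp looks unmoved, and no force reading suggested a bump.
- **Disagreements and limits:** The grasp point computed from the arm pose sat about 4–5 mm off the bar axis seen by the cameras at the stand, and I placed by the cameras. While leaning for the first grasp, joint 6 read 0.23, which is its range limit to the two decimals I printed. I reduced the lean from 32° to 29°, which moved it clear.

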